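Lay out the bar tray

TASK

Lay out the bar tray, counting the robot's side as its front: stand the amber bottle directly in front of the copper bowl of yellow fruit, the green bottle directly in front of the white candle, the blue jar midway between the two bottles with its wooden lid on top, and the steel jigger directly behind the jar, between bowl and candle. Everything stands upright, centred on its inlaid ring (the lid seated square on the jar), and is let go. Leave the red bottle where it is and tip nothing over on the way.

Things in the scene. Friction and masses are not known exactly. Their poses are not given: they have to be found in the camera images.
- tray: Fixed dark wood tray, 240 (x) by 320 mm (y), brass rim 12 mm high, bar handles 34 mm high at the short ends; floor 6 mm above the counter. Six flush brass rings, 72 mm across, centred at x = -55 (front row, robot's side) and +55 mm (back row), y = -100, 0, +100 mm. Origin: centre of its underside; x from front to back edge, away from the robot (yaw within 0.25 rad), y to the robot's left, z up.
- bowl: Copper bowl with three small yellow fruits, 84 mm across, 50 mm high, fixed on one outer ring of the tray's back row (left or right varies; the candle has the other). Origin: centre of its underside, on the tray floor; axes parallel to the tray's: directly in front is -x, and the ring there is centred 110 mm from its origin.
- candle: White pillar candle 58 mm across on a brass saucer 80 mm across, 58 mm high, fixed on the other outer ring of the back row. Origin: centre of its underside, on the tray floor; axes parallel to the tray's: directly in front is -x, and the ring there is centred 110 mm from its origin.
- amber_bottle: Amber (brown) glass bottle, upright: straight body 50 mm across up to 74 mm height, then a shoulder to a 20 mm neck with a 24 mm black cap, 120 mm tall, paper label on the side; about 0.3 kg, loose. Origin: centre of its underside, z up; yaw means nothing. To go on the front-row ring before the bowl.
- green_bottle: Green glass bottle, upright: straight body 50 mm across up to 74 mm height, then a shoulder to a 20 mm neck with a 24 mm black cap, 120 mm tall, paper label on the side; about 0.3 kg, loose. Origin: centre of its underside, z up; yaw means nothing. To go on the front-row ring before the candle.
- jar: Blue ceramic jar, open at the top, upright: straight cylinder 62 mm in outer diameter, 60 mm high, wall 4 mm (mouth about 54 mm), about 0.25 kg, loose. Origin: centre of its underside, z up; yaw means nothing. Goes on the middle ring of the front row.
- lid: The jar's pale wooden lid, about 0.06 kg, loose, right way up: disc 62 mm across, 7 mm thick; below it a plug 44 mm across, 6 mm deep, that drops loosely into the jar's mouth; on it an upright round knob 22 mm across, 28 mm tall. Origin: centre of the plug's underside, z up; disc top at 13 mm, knob top at 41 mm. Seated, its origin is 54 mm above the jar's.
- jigger: Steel bar measure (jigger), hourglass shape, upright, 90 mm tall: foot 42 mm across, waist 20 mm across at 34 to 40 mm height, straight-sided upper cup 42 mm across from 52 to 90 mm height (good to grip), about 0.12 kg, loose. Origin: centre of its underside, z up; yaw means nothing. Goes on the middle ring of the back row.
- red_bottle: Red bottle of the same shape and size as the amber and green ones, 120 mm tall and 50 mm in diameter, loose; not wanted: it must stay where it stands. Origin: centre of its underside.

How it is judged:
By the outcome, as a careful person would: the job done as asked, in the order asked, and still so for the second after the job is handed in, with the robot touching nothing.
It also fails if it takes over 122 s, if anything falls off the work surface, if the arm or the gripper's body presses on something with over 40 N, if the wrist force passes 120 N, or if a joint passes its speed limit or range.

ROBOT

A 6-joint arm with a two-finger parallel gripper is mounted at the origin on the work surface. World frame = base frame: x ahead of the robot, y to its left, z up, the work surface at z = 0. Lengths are in m, angles in rad, forces in N, time in s.
With the tool pointing down it reaches from about 0.35 to 0.875 m from the base axis. Payload 4.2 kg.
Tool frame: the origin (TCP) lies at the very end of the fingers, on their centre line; the grasp point (between the pads) lies env.hold_point_z behind it (env.hold_point_z is the distance from the TCP to the grasp point, in m); z points along the fingers, y is the direction in which the jaws open and shut (so a half turn about z gives the same grasp; the last joint's range is limited). The gripper opens to 85 mm and grips with 20 to 120 N. Pads are 22 mm wide; open, the fingers measure 114 mm over their backs; the gripper's body (76 mm by 85 mm) begins 54 mm behind the grasp point. The pads swing forward as they close: fully open they stand 13 mm farther back than shut.
Start: joints at [-0.931, 0.385, 0.008, 0, -1.194, -0.259], TCP at [0.232, -0.58, 0.231] pointing down, gripper open.
Joint ranges: [-3.14, 3.14], [-1.21, 2.06], [-1.07, 1.41], [-3.16, 2.05], [-2.99, -0.16], [-3.1, 3.1]. Speed limits (rad/s): [2.79, 2.79, 3.14, 3.14, 3.14, 3.14].

INTERFACE

Orientations are given as a unit quaternion [x, y, z, w].
In Python, from rig import readout, viewer, close_job, regions_of, env gives the robot as it stands.
- The arm moves only by the tool drive_tool, never from a script. Its arguments are lists of equal length, an entry for each row: "hand": the closure, from -1 (fully open) to 1 (shut); "slide": the shift along the tool's x, y, z normalised to -1 to 1, where 1 is 0.04 m, a list of three; "twist": the turn, a rotation vector about the tool's x, y, z normalised to -1 to 1, where 1 is 2 pi rad, a list of three. A call has exactly 10 rows; each row shifts and turns the pose as measured when the row begins, along the tool's axes as they then stand; what a row does not reach is not made up. A row lasts 1/10 s, in which the tool goes at most 50 mm and 8.59 degrees, less where a joint would pass 70% of its speed; a pose out of reach is approached as far as the arm can. A call with a number of a shift or a turn outside -1 to 1 is refused whole. A call with a gripper value outside its range is refused whole. The fingers move at their own pace and stop on an object; "force" is the grip in N (left out, the last holds). Time passes only in rows, so rows that do not move let the fingers close, or fill a call up. It gives the time, the measured TCP pose, the force and the opening at its end, in the units of the state.
- readout.state(): the state, without advancing time (a new reading comes with each control period).
- viewer.get_image(name): name is "side" or "top"; returns the picture (480x640x3 uint8, red, green, blue); there is no depth.
- viewer.calibration(name): a dict with "fovy" (degrees; the focal length in pixels is half the picture's height over the tangent of half this angle, whatever the lens; pixels are square), "cx", "cy" (the principal point, pixels), "dist" ([k1, k2, p1, p2, k3] as OpenCV has them; the pictures are not rectified), "R" (3x3) and "t" (3): a world point X has camera coordinates R X + t. Camera axes: x right, y down, z forward; pixel columns grow to the right and rows downward; lengths in m; the calibration is good to about 2 mm. A picture is of the moment at which its call begins. calibration takes no time and is no camera call.
- close_job(): hands the job in, once; it reports no verdict.
Trained networks look in the newest picture that a camera, given by its name, has taken for a name from the list of things; names that differ only in an ending like _2 or _b are one class to them, and where a whole thing is asked for, a point or a joint stands for the part that bears it (a point fixed in the world has none). Each returns a list of dicts, best first, with "conf" (0 to 1); they miss things now and then, are a little off and sometimes report something else, mostly with a low value. They report only what shows in the picture. A call takes as long as a camera call.
- regions_of(camera, target): "region" (480x640 bool, what is visible of it) and "pixel" ([row, column] in pixels, amid what is visible of it).
The state is a dict: "t": time; "q": joint angles; "dq": joint speeds; "joint_efforts": joint torques, N m; "tcp_pos": TCP position; "orientation": TCP orientation; "force": force on the tool from outside, world axes, zero at the start; "wrist_torque": the same for the moment, N m; "finger_gap": opening from 0.0 (shut) to 1.0 (fully open).
Only numpy, scipy, OpenCV 4.12 (cv2) and the standard library are available. Lean on these libraries where they do the work, as an engineer would, in place of code of your own. Each camera call takes 0.05 s, during which the arm holds its last target.

## Working session

There is one attempt and no reset: what is moved stays moved. The work goes in short steps, Python scripts to look and compute and a tool call to move; the robot and the scene stay as the last step left them, time stands still between calls to the robot, and variables do not carry over. Pictures are saved under pics/ and viewed, and the job is handed in when it is done.

Besides the shell and the picture viewer there is one more tool, called after "Emit:" in YAML: its name, and indented under it one key for each argument. drive_tool: Moves the arm, as the interface text tells. Scaled input: -1 to 1 covers 0.04 m each way for a shift and 2 pi rad each way for a turn. Its arguments: {"type":"object","properties":{"hand":{"type":"array","items":{"type":"number"}},"slide":{"type":"array","items":{"type":"array","items":{"type":"number"}}},"twist":{"type":"array","items":{"type":"array","items":{"type":"number"}}},"force":{"type":"number"}},"required":["hand","slide","twist"]}

```bash
ls; mkdir -p pics
python3 - <<'E'
from rig import readout, viewer, env
import cv2
print(readout.state()); print([ (a,getattr(env,a)) for a in dir(env) if not a.startswith('_')])
for n in("top","side"):
    cv2.imwrite(f"pics/{n}0.png",viewer.get_image(n)[:,:,::-1]); print(viewer.calibration(n))
E
```

```text
pics
{'t': 0.0, 'q': array([-9.31399655e-01,  3.85540082e-01,  6.60187217e-03, -4.63745227e-04,
       -1.19397193e+00, -2.58644048e-01]), 'dq': array([-0.00081725, -0.00062312, -0.00041284, -0.00036736, -0.0012997 ,
       -0.00073786]), 'joint_efforts': array([-3.96159521e-04, -3.92285550e+01,  1.88402617e+01,  4.18608025e+00,
       -4.58996423e-03,  1.29121196e-05]), 'tcp_pos': array([ 0.23207902, -0.57968524,  0.23022737]), 'orientation': array([-1.89144307e-01,  9.81948709e-01,  1.04568867e-03, -2.64634772e-04]), 'force': array([0.63559294, 0.6579934 , 0.4639657 ]), 'wrist_torque': array([-0.00972147,  0.02162636,  0.06864616]), 'finger_gap': 1.0026740066379407}
[('IKError', <class 'rig.IKError'>), ('hold_point_z', 0.0187)]
{'fovy': 51.45411587868687, 'cx': 324.5918887069852, 'cy': 240.24743934192648, 'dist': array([-0.03659593,  0.        ,  0.        ,  0.        ,  0.        ]), 'R': array([[-0.02941173, -0.99952731, -0.00895068],
       [-0.99442936,  0.03016613, -0.10099627],
       [ 0.10121854,  0.00593034, -0.99484654]]), 't': array([0.01624041, 0.52588484, 1.07215308])}
{'fovy': 47.77244724634491, 'cx': 319.88415989269544, 'cy': 241.26165514105577, 'dist': array([-0.06565187,  0.        ,  0.        ,  0.        ,  0.        ]), 'R': array([[-0.94997061, -0.31233512, -0.00161435],
       [-0.17287222,  0.53008339, -0.83013661],
       [ 0.26013656, -0.78832631, -0.55755771]]), 't': array([0.47630336, 0.12093768, 1.12652343])}
```

View pics/top0.png

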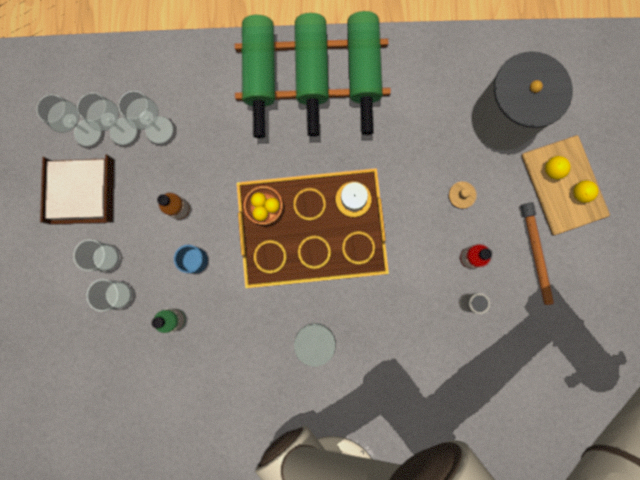

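View pics/side0.png

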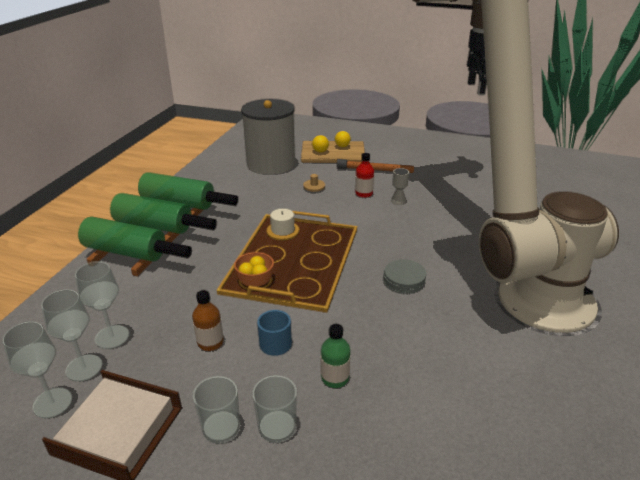

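```bash
cat > h.py <<'E'
import numpy as np, cv2
from rig import readout, viewer, regions_of
from scipy.spatial.transform import Rotation as Ro
from scipy.optimize import minimize
def cam(n):
    c=viewer.calibration(n); f=240/np.tan(np.radians(c['fovy'])/2)
    K=np.array([[f,0,c['cx']],[0,f,c['cy']],[0,0,1]]); return K,c['dist'],c['R'],c['t']
def proj(n,X):
    K,d,R,t=cam(n); return cv2.projectPoints(np.asarray(X,float).reshape(-1,1,3),cv2.Rodrigues(R)[0],t,K,d)[0].reshape(-1,2)
def ray(n,uv,z):
    K,d,R,t=cam(n); p=cv2.undistortPoints(np.array(uv,float).reshape(-1,1,2),K,d).reshape(-1,2)
    D=np.c_[p,np.ones(len(p))]@R; C=-R.T@t; return C+D*((z-C[2])/D[:,2])[:,None]
BOT=[(0,.025),(.074,.025),(.095,.010),(.106,.010),(.106,.012),(.12,.012)]
PROF=dict(amber_bottle=BOT,green_bottle=BOT,red_bottle=BOT,jar=[(0,.031),(.06,.031)],
 lid=[(0,.022),(.006,.022),(.006,.031),(.013,.031),(.013,.011),(.041,.011)],
 jigger=[(0,.021),(.034,.010),(.040,.010),(.052,.021),(.09,.021)],
 bowl=[(0,.025),(.05,.042)],candle=[(0,.04),(.004,.04),(.004,.029),(.058,.029)])
A=np.linspace(0,2*np.pi,36,endpoint=False)
S=4
def sil(n,name,x,y,z):
    P=PROF[name]; m=np.zeros((480*S//2,640*S//2),np.uint8)
    cs=[proj(n,np.c_[x+r*np.cos(A),y+r*np.sin(A),np.full(36,z+h)]) for h,r in P]
    for a,b in zip(cs,cs[1:]):
        h=cv2.convexHull(np.r_[a,b].astype(np.float32)); cv2.fillConvexPoly(m,np.round((h*2+.5)*16).astype(np.int32),1,shift=4)
    return m>0
def masks(name,cams=("top","side")):
    o={}
    for n in cams:
        r=regions_of(n,name); 
        if r: o[n]=(r[0]['region'],r[0]['conf'],r[0]['pixel'],[round(q['conf'],2) for q in r])
    return o
def fit(name,z,ms,x0=None):
    big={n:cv2.resize(v[0].astype(np.uint8),None,fx=2,fy=2,interpolation=cv2.INTER_NEAREST)>0 for n,v in ms.items()}
    if x0 is None:
        n=list(ms)[0]; r,c=ms[n][2]; x0=ray(n,[[c,r]],z+.04)[0][:2]
    def cost(p,each=False):
        e=[]
        for n,m in big.items():
            s=sil(n,name,p[0],p[1],z); e.append(1-(s&m).sum()/max(1,(s|m).sum()))
        return e if each else sum(e)
    best=None
    for k in (0.02,.005):
        s=np.array([[0,0],[k,0],[0,k]])+ (x0 if best is None else best.x)
        best=minimize(cost,s[0],method='Nelder-Mead',options=dict(initial_simplex=s,xatol=2e-4,fatol=1e-4))
    return best.x,cost(best.x,True)
E
python3 - <<'E'
from h import *
viewer.get_image("top");viewer.get_image("side")
import pickle
M={}
for n in ["amber_bottle","green_bottle","red_bottle","jar","lid","jigger","bowl","candle","tray"]:
    M[n]=masks(n); print(n,{k:(v[3],np.round(v[2]),v[0].sum()) for k,v in M[n].items()})
    if n!="tray" and M[n]:
        z=.006 if n in("bowl","candle") else 0
        x,e=fit(n,z,M[n]); print('   both',np.round(x,4),np.round(e,2))
        for k in M[n]:
            x1,e=fit(n,z,{k:M[n][k]}); print('   ',k,np.round(x1,4),np.round(e,2))
pickle.dump(M,open('M.pkl','wb'))
E
```

```text
amber_bottle {'top': ([0.67, 0.26], array([203., 174.]), np.int64(644)), 'side': ([0.56], array([325., 207.]), np.int64(1340))}
   both [0.612  0.3309] [0.09 0.08]
    top [0.6115 0.3306] [0.08]
    side [0.6132 0.3296] [0.07]
green_bottle {'top': ([0.68], array([321., 167.]), np.int64(674)), 'side': ([0.64], array([359., 338.]), np.int64(1504))}
   both [0.3628 0.3409] [0.05 0.07]
    top [0.3623 0.3409] [0.05]
    side [0.3625 0.3423] [0.07]
red_bottle {'top': ([0.55], array([258., 478.]), np.int64(620)), 'side': ([0.91], array([178., 364.]), np.int64(688))}
   both [ 0.4808 -0.3259] [0.12 0.07]
    top [ 0.479  -0.3248] [0.1]
    side [ 0.4819 -0.3262] [0.06]
jar {'top': ([0.59], array([260., 194.]), np.int64(740)), 'side': ([0.76], array([333., 273.]), np.int64(1332))}
   both [0.4934 0.2974] [0.14 0.07]
    top [0.4922 0.2951] [0.13]
    side [0.493  0.2984] [0.07]
lid {'top': ([0.84, 0.55], array([196., 463.]), np.int64(599)), 'side': ([0.73], array([182., 311.]), np.int64(254))}
   both [ 0.622  -0.3125] [0.06 0.13]
    top [ 0.6219 -0.3133] [0.06]
    side [ 0.6223 -0.3112] [0.12]
jigger {'top': ([0.83], array([303., 474.]), np.int64(489)), 'side': ([0.75, 0.38], array([187., 398.]), np.int64(440))}
   both [ 0.3808 -0.313 ] [0.12 0.16]
    top [ 0.3806 -0.314 ] [0.12]
    side [ 0.3809 -0.3125] [0.16]
bowl {'top': ([0.65, 0.47, 0.42], array([203., 261.]), np.int64(1191)), 'side': ([0.94], array([267., 254.]), np.int64(1071))}
   both [0.6036 0.1338] [0.04 0.18]
    top [0.6037 0.133 ] [0.03]
    side [0.6022 0.1434] [0.11]
candle {'top': ([0.86], array([199., 354.]), np.int64(937)), 'side': ([0.56], array([226., 284.]), np.int64(764))}
   both [ 0.6199 -0.0651] [0.07 0.16]
    top [ 0.6195 -0.0659] [0.07]
    side [ 0.62   -0.0635] [0.15]
tray {'top': ([0.56], array([234., 311.]), np.int64(13235)), 'side': ([0.85], array([266., 301.]), np.int64(7534))}
```

Run:
```python
from h import *
from scipy.ndimage import map_coordinates
for n in("top","side"):
    im=cv2.imread(f"pics/{n}0.png"); f=im.astype(float); g=f[:,:,1]-f[:,:,0]  # G-B : brass high
    g=cv2.GaussianBlur(g,(0,0),.8)
    def score(p):
        x,y,w=p; c,s=np.cos(w),np.sin(w); L=[]
        for a in(-.055,.055):
            for b in(-.1,0,.1):
                if a>0 and b!=0: continue
                for r in ((.034,)):
                    L.append(np.c_[a+r*np.cos(A),b+r*np.sin(A),np.full(36,.006)])
        L=np.vstack(L); W=np.c_[x+c*L[:,0]-s*L[:,1],y+s*L[:,0]+c*L[:,1],L[:,2]]
        uv=proj(n,W); return -map_coordinates(g,[uv[:,1],uv[:,0]],order=1).mean()
    w0=np.arctan2(.6199-.6036,.1989) # dir of -y
    w0=w0
    x0=np.array([.611-.055,.034,w0])
    x0[0]=.6117-.055*np.cos(w0); x0[1]=.0345-.055*np.sin(w0)
    best=None
    for dx in np.arange(-.012,.013,.004):
      for dy in np.arange(-.012,.013,.004):
        r=minimize(score,x0+[dx,dy,0],method='Nelder-Mead',options=dict(initial_simplex=np.array([[0,0,0],[.003,0,0],[0,.003,0],[0,0,.02]])+x0+[dx,dy,0]))
        if best is None or r.fun<best.fun: best=r
    x,y,w=best.x; print(n,np.round(best.x,4),best.fun,'x0',x0)
    R=np.array([[np.cos(w),-np.sin(w)],[np.sin(w),np.cos(w)]])
    for l in [(-.055,.1),(-.055,0),(-.055,-.1),(.055,.1),(.055,0),(.055,-.1)]:
        P=R@l+[x,y]; print(l,np.round(P,4))
        q=proj(n,np.c_[P[0]+.036*np.cos(A),P[1]+.036*np.sin(A),np.full(36,.006)])
        cv2.polylines(im,[np.round(q*16).astype(np.int32)],True,(255,0,255),1,shift=4)
    cv2.imwrite(f"pics/fit_{n}.png",cv2.resize(im[140:320,200:420],None,fx=3,fy=3))
```

```text
Traceback (most recent call last):
  File "h.py", line 9, in proj
    K,d,R,t=cam(n); return cv2.projectPoints(np.asarray(X,float).reshape(-1,1,3),cv2.Rodrigues(R)[0],t,K,d)[0].reshape(-1,2)
            ~~~^^^
  File "h.py", line 6, in cam
    c=viewer.calibration(n); f=240/np.tan(np.radians(c['fovy'])/2)
ValueError: time passes only in moves, steps and waits
```

```bash
python3 - <<'E'
import re
s=open('h.py').read()
s=s.replace("def cam(n):\n","_C={}\ndef cam(n):\n    if n not in _C: _C[n]=_cam(n)\n    return _C[n]\ndef _cam(n):\n")
s+='''
_g={}
def ringfit(n,img,rings=((-.055,.1),(-.055,0),(-.055,-.1),(.055,0))):
    from scipy.ndimage import map_coordinates
    f=img.astype(float); g=cv2.GaussianBlur(f[:,:,1]-f[:,:,2],(0,0),.8)
    L=np.vstack([np.c_[a+.035*np.cos(A),b+.035*np.sin(A),np.full(36,.006)] for a,b in rings])
    def score(p):
        x,y,w=p; c,s=np.cos(w),np.sin(w)
        uv=proj(n,np.c_[x+c*L[:,0]-s*L[:,1],y+s*L[:,0]+c*L[:,1],L[:,2]])
        return -map_coordinates(g,[uv[:,1],uv[:,0]],order=1).mean()
    w0=np.arctan2(.6199-.6036,.1989); x0=np.array([.6117-.055*np.cos(w0),.0345-.055*np.sin(w0),w0]); best=None
    for dx in np.arange(-.012,.013,.006):
      for dy in np.arange(-.012,.013,.006):
        r=minimize(score,x0+[dx,dy,0],method='Nelder-Mead',options=dict(initial_simplex=np.array([[0,0,0],[.003,0,0],[0,.003,0],[0,0,.02]])+x0+[dx,dy,0]))
        if best is None or r.fun<best.fun: best=r
    return best
'''
open('h.py','w').write(s)
E
python3 - <<'E'
from h import *
for n in("top","side"):
    im=cv2.imread(f"pics/{n}0.png"); b=ringfit(n,im[:,:,::-1])
    x,y,w=b.x; print(n,np.round(b.x,4),b.fun)
    R=np.array([[np.cos(w),-np.sin(w)],[np.sin(w),np.cos(w)]])
    for l in [(-.055,.1),(-.055,0),(-.055,-.1),(.055,.1),(.055,0),(.055,-.1)]:
        P=R@l+[x,y]; print(l,np.round(P,4))
        q=proj(n,np.c_[P[0]+.036*np.cos(A),P[1]+.036*np.sin(A),np.full(36,.006)])
        cv2.polylines(im,[np.round(q*16).astype(np.int32)],True,(255,0,255),1,shift=4)
    cv2.imwrite(f"pics/fit_{n}.png",cv2.resize(im[140:320,200:420],None,fx=3,fy=3))
E
```

```text
top [0.5581 0.0295 0.0713] -85.42284118045252
(-0.055, 0.1) [0.4962 0.1253]
(-0.055, 0) [0.5033 0.0256]
(-0.055, -0.1) [ 0.5104 -0.0742]
(0.055, 0.1) [0.6059 0.1332]
(0.055, 0) [0.613  0.0334]
(0.055, -0.1) [ 0.6201 -0.0663]
side [0.5578 0.0319 0.0729] -49.21870475429099
(-0.055, 0.1) [0.4957 0.1276]
(-0.055, 0) [0.503  0.0279]
(-0.055, -0.1) [ 0.5102 -0.0719]
(0.055, 0.1) [0.6054 0.1356]
(0.055, 0) [0.6127 0.0359]
(0.055, -0.1) [ 0.62   -0.0639]
```

View pics/fit_top.png

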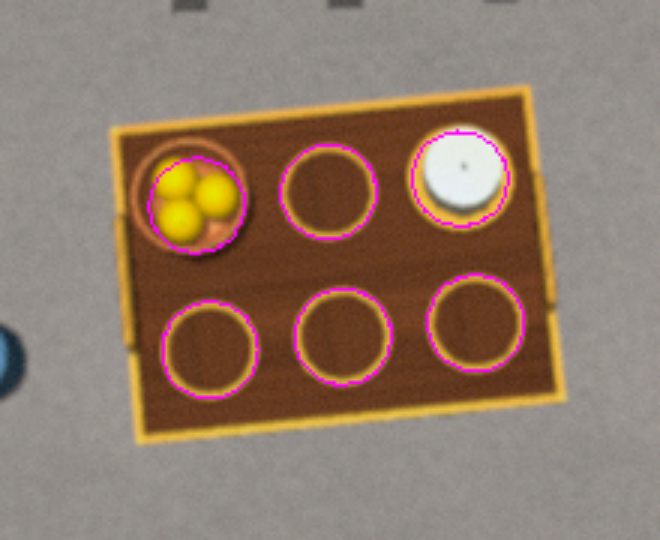

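```bash
cat >> h.py <<'E'
YAW=.072
RT=np.array([[np.sin(YAW),-np.cos(YAW),0],[-np.cos(YAW),-np.sin(YAW),0],[0,0,-1]]).T
def plan(target,rows=10,RTt=RT,per=.0385):
    s=readout.state(); R=Ro.from_quat(s['orientation']).as_matrix(); p=np.array(s['tcp_pos']); target=np.array(target,float)
    print('t %.2f'%s['t'],'tcp',np.round(p,4),'gap %.3f'%s['finger_gap'],'F',np.round(s['force'],1),'q',np.round(s['q'],2),'d',np.round(target-p,4))
    rv=Ro.from_matrix(R.T@RTt).as_rotvec(); print('rot left deg',np.round(np.degrees(rv),2))
    nr=max(rows,int(np.ceil(max(abs(target-p))/per)))
    sl=[];tw=[]
    for i in range(rows):
        d=(target-p)/(nr-i); l=np.round(R.T@d/.04,3); w=np.round(rv/rows/(2*np.pi),4)
        sl.append([round(float(v),3) for v in l]); tw.append([float(v) for v in w])
        p=p+R@(l*.04); R=R@Ro.from_rotvec(w*2*np.pi).as_matrix()
    print('slide',sl);print('twist',tw);print('end',np.round(p,4))
E
python3 - <<'E'
from h import *
plan([.612,.331,.23])
E
```

```text
t 1.10 tcp [ 0.2323 -0.5802  0.2313] gap 1.000 F [-0.2 -0.1 -1.3] q [-0.93  0.38  0.01 -0.   -1.19 -0.26] d [ 0.3797  0.9112 -0.0013]
rot left deg [ -0.    0.  -72.3]
slide [[-0.72, 0.734, 0.001], [-0.807, 0.638, 0.001], [-0.881, 0.531, 0.001], [-0.94, 0.416, 0.001], [-0.985, 0.294, 0.001], [-1.015, 0.168, 0.002], [-1.028, 0.038, 0.001], [-1.024, -0.091, 0.002], [-1.004, -0.22, 0.001], [-0.969, -0.344, 0.002]]
twist [[-0.0, 0.0, -0.0201], [-0.0, 0.0, -0.0201], [-0.0, 0.0, -0.0201], [-0.0, 0.0, -0.0201], [-0.0, 0.0, -0.0201], [-0.0, 0.0, -0.0201], [-0.0, 0.0, -0.0201], [-0.0, 0.0, -0.0201], [-0.0, 0.0, -0.0201], [-0.0, 0.0, -0.0201]]
end [ 0.3905 -0.2005  0.2308]
```

Emit:
drive_tool:
  hand: [-1, -1, -1, -1, -1, -1, -1, -1, -1, -1]
  slide:
    - [-0.7, 0.71, 0]
    - [-0.78, 0.62, 0]
    - [-0.86, 0.52, 0]
    - [-0.91, 0.4, 0]
    - [-0.96, 0.29, 0]
    - [-0.98, 0.16, 0]
    - [-1, 0.04, 0]
    - [-1, -0.09, 0]
    - [-0.98, -0.21, 0]
    - [-0.94, -0.33, 0]
  twist:
    - [0, 0, -0.02]
    - [0, 0, -0.02]
    - [0, 0, -0.02]
    - [0, 0, -0.02]
    - [0, 0, -0.02]
    - [0, 0, -0.02]
    - [0, 0, -0.02]
    - [0, 0, -0.02]
    - [0, 0, -0.02]
    - [0, 0, -0.02]
  force: 40

```text
t: 2.1
tcp_pos: [0.383, -0.2, 0.2308]
orientation: [0.744, -0.668, 0.002, -0.0]
force: [-0.4, -0.0, -0.1]
finger_gap: 1.002
```

Run:
```python
from h import *
plan([.612,.331,.23])
```

```text
t 2.10 tcp [ 0.383  -0.2     0.2308] gap 1.002 F [-0.4 -0.  -0.1] q [-0.1   0.05 -0.44  0.   -1.08  0.21] d [ 0.229   0.531  -0.0008]
rot left deg [-0.18 -0.15  2.11]
slide [[-0.898, -0.509, 0.001], [-0.9, -0.506, 0.0], [-0.902, -0.503, -0.0], [-0.904, -0.499, -0.0], [-0.906, -0.496, -0.001], [-0.908, -0.492, -0.001], [-0.91, -0.489, -0.001], [-0.911, -0.486, -0.002], [-0.913, -0.482, -0.002], [-0.915, -0.479, -0.002]]
twist [[-0.0001, -0.0, 0.0006], [-0.0001, -0.0, 0.0006], [-0.0001, -0.0, 0.0006], [-0.0001, -0.0, 0.0006], [-0.0001, -0.0, 0.0006], [-0.0001, -0.0, 0.0006], [-0.0001, -0.0, 0.0006], [-0.0001, -0.0, 0.0006], [-0.0001, -0.0, 0.0006], [-0.0001, -0.0, 0.0006]]
end [0.5466 0.1793 0.2302]
```

Emit:
drive_tool:
  hand: [-1, -1, -1, -1, -1, -1, -1, -1, -1, -1]
  slide:
    - [-0.91, -0.5, 0]
    - [-0.91, -0.5, 0]
    - [-0.91, -0.5, 0]
    - [-0.91, -0.5, 0]
    - [-0.91, -0.5, 0]
    - [-0.91, -0.49, 0]
    - [-0.91, -0.49, 0]
    - [-0.91, -0.49, 0]
    - [-0.91, -0.49, 0]
    - [-0.91, -0.49, 0]
  twist:
    - [0, 0, 0.001]
    - [0, 0, 0.001]
    - [0, 0, 0.001]
    - [0, 0, 0.001]
    - [0, 0, 0.001]
    - [0, 0, 0.001]
    - [0, 0, 0]
    - [0, 0, 0]
    - [0, 0, 0]
    - [0, 0, 0]

```text
t: 3.1
tcp_pos: [0.5525, 0.1976, 0.2357]
orientation: [0.733, -0.68, 0.005, -0.004]
force: [2.1, -0.7, 1.1]
finger_gap: 1.004
```

Run:
```python
from h import *
plan([.612,.331,.16])
```

```text
t 3.10 tcp [0.5525 0.1976 0.2357] gap 1.004 F [ 2.1 -0.7  1.1] q [ 0.62  0.31 -0.09  0.01 -1.16 -0.55] d [ 0.0595  0.1334 -0.0757]
rot left deg [-0.74 -0.1   0.23]
slide [[-0.322, -0.171, 0.191], [-0.322, -0.171, 0.191], [-0.322, -0.171, 0.19], [-0.322, -0.171, 0.19], [-0.322, -0.171, 0.19], [-0.322, -0.172, 0.19], [-0.322, -0.172, 0.189], [-0.322, -0.171, 0.189], [-0.322, -0.172, 0.189], [-0.322, -0.171, 0.19]]
twist [[-0.0002, -0.0, 0.0001], [-0.0002, -0.0, 0.0001], [-0.0002, -0.0, 0.0001], [-0.0002, -0.0, 0.0001], [-0.0002, -0.0, 0.0001], [-0.0002, -0.0, 0.0001], [-0.0002, -0.0, 0.0001], [-0.0002, -0.0, 0.0001], [-0.0002, -0.0, 0.0001], [-0.0002, -0.0, 0.0001]]
end [0.612 0.331 0.16 ]
```

Emit:
drive_tool:
  hand: [-1, -1, -1, -1, -1, -1, -1, -1, -1, -1]
  slide:
    - [-0.46, -0.245, 0.27]
    - [-0.46, -0.245, 0.27]
    - [-0.46, -0.245, 0.27]
    - [-0.46, -0.245, 0.27]
    - [-0.46, -0.245, 0.27]
    - [-0.46, -0.245, 0.27]
    - [-0.46, -0.245, 0.27]
    - [0, 0, 0]
    - [0, 0, 0]
    - [0, 0, 0]
  twist:
    - [-0.001, 0, 0]
    - [-0.001, 0, 0]
    - [0, 0, 0]
    - [0, 0, 0]
    - [0, 0, 0]
    - [0, 0, 0]
    - [0, 0, 0]
    - [0, 0, 0]
    - [0, 0, 0]
    - [0, 0, 0]

```text
t: 4.1
tcp_pos: [0.6148, 0.3428, 0.1556]
orientation: [0.736, -0.677, 0.001, 0.001]
force: [0.3, 0.0, -0.1]
finger_gap: 1.004
```

Run:
```python
from h import *
plan([.612,.331,.05])
im=viewer.get_image("side"); cv2.imwrite("pics/s1.png",im[:,:,::-1])
```

```text
t 4.10 tcp [0.6148 0.3428 0.1556] gap 1.004 F [ 0.3  0.  -0.1] q [ 0.74  0.57  0.12  0.   -1.12 -0.66] d [-0.0028 -0.0118 -0.1056]
rot left deg [-0.05 -0.14  0.59]
slide [[0.028, 0.01, 0.264], [0.028, 0.01, 0.264], [0.028, 0.01, 0.264], [0.028, 0.009, 0.264], [0.029, 0.01, 0.264], [0.028, 0.009, 0.264], [0.029, 0.009, 0.264], [0.028, 0.01, 0.264], [0.029, 0.009, 0.264], [0.028, 0.01, 0.264]]
twist [[-0.0, -0.0, 0.0002], [-0.0, -0.0, 0.0002], [-0.0, -0.0, 0.0002], [-0.0, -0.0, 0.0002], [-0.0, -0.0, 0.0002], [-0.0, -0.0, 0.0002], [-0.0, -0.0, 0.0002], [-0.0, -0.0, 0.0002], [-0.0, -0.0, 0.0002], [-0.0, -0.0, 0.0002]]
end [0.612 0.331 0.05 ]
```

View pics/s1.png

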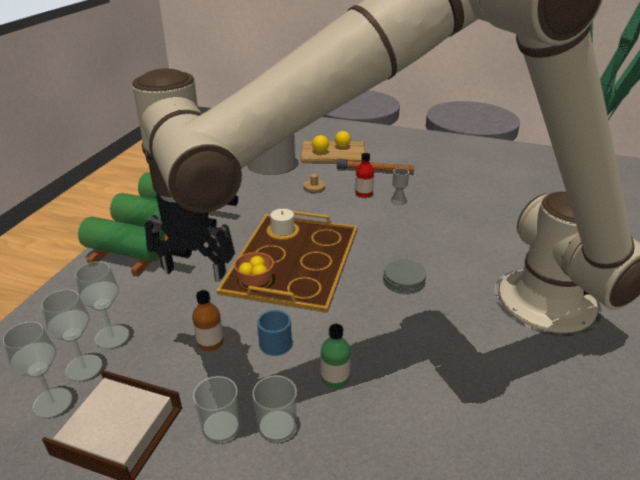

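Emit:
drive_tool:
  hand: [-1, -1, -1, -1, -1, -1, -1, -1, -1, -1]
  slide:
    - [0.14, 0.05, 0]
    - [0.14, 0.04, 0.2]
    - [0, 0, 0.4]
    - [0, 0, 0.4]
    - [0, 0, 0.4]
    - [0, 0, 0.4]
    - [0, 0, 0.4]
    - [0, 0, 0.2]
    - [0, 0, 0.1]
    - [0, 0, 0]
  twist:
    - [0, 0, 0.001]
    - [0, 0, 0]
    - [0, 0, 0]
    - [0, 0, 0]
    - [0, 0, 0]
    - [0, 0, 0]
    - [0, 0, 0]
    - [0, 0, 0]
    - [0, 0, 0]
    - [0, 0, 0]

```text
t: 5.15
tcp_pos: [0.6121, 0.323, 0.0567]
orientation: [0.731, -0.682, 0.002, -0.003]
force: [0.9, -0.5, 0.2]
finger_gap: 1.0
```

Run:
```python
from h import *
plan([.612,.331,.049])
```

```text
t 5.15 tcp [0.6121 0.323  0.0567] gap 1.000 F [ 0.9 -0.5  0.2] q [ 0.72  0.64 -0.02  0.   -0.9  -0.65] d [-0.0001  0.008  -0.0077]
rot left deg [-0.37  0.11 -0.19]
slide [[-0.02, -0.001, 0.019], [-0.02, -0.001, 0.019], [-0.02, -0.001, 0.019], [-0.02, -0.001, 0.019], [-0.02, -0.001, 0.019], [-0.02, -0.001, 0.02], [-0.02, -0.001, 0.019], [-0.019, -0.001, 0.02], [-0.02, -0.001, 0.019], [-0.019, -0.001, 0.02]]
twist [[-0.0001, 0.0, -0.0001], [-0.0001, 0.0, -0.0001], [-0.0001, 0.0, -0.0001], [-0.0001, 0.0, -0.0001], [-0.0001, 0.0, -0.0001], [-0.0001, 0.0, -0.0001], [-0.0001, 0.0, -0.0001], [-0.0001, 0.0, -0.0001], [-0.0001, 0.0, -0.0001], [-0.0001, 0.0, -0.0001]]
end [0.612 0.331 0.049]
```

Emit:
drive_tool:
  hand: [-1, -1, -1, -1, -1, 0.6, 0.6, 0.6, 0.6, 0.6]
  slide:
    - [-0.08, 0, 0.08]
    - [-0.08, 0, 0.06]
    - [-0.03, 0, 0.04]
    - [0, 0, 0]
    - [0, 0, 0]
    - [0, 0, 0]
    - [0, 0, 0]
    - [0, 0, 0]
    - [0, 0, 0]
    - [0, 0, 0]
  twist:
    - [-0.001, 0, 0]
    - [0, 0, 0]
    - [0, 0, 0]
    - [0, 0, 0]
    - [0, 0, 0]
    - [0, 0, 0]
    - [0, 0, 0]
    - [0, 0, 0]
    - [0, 0, 0]
    - [0, 0, 0]
  force: 40

```text
t: 6.15
tcp_pos: [0.613, 0.3326, 0.0525]
orientation: [0.731, -0.682, -0.0, -0.004]
force: [-0.6, 1.0, 0.5]
finger_gap: 0.563
```

Run:
```python
from h import *
plan([.612,.331,.25])
im=viewer.get_image("side"); cv2.imwrite("pics/s2.png",im[:,:,::-1])
```

```text
t 6.15 tcp [0.613  0.3326 0.0525] gap 0.563 F [-0.6  1.   0.5] q [ 0.73  0.65 -0.01 -0.   -0.9  -0.66] d [-0.001  -0.0016  0.1975]
rot left deg [-0.27  0.3  -0.14]
slide [[0.001, 0.0, -0.494], [0.002, 0.001, -0.494], [0.002, 0.001, -0.494], [0.002, 0.001, -0.494], [0.003, 0.002, -0.494], [0.003, 0.002, -0.494], [0.003, 0.002, -0.493], [0.003, 0.003, -0.494], [0.004, 0.003, -0.493], [0.004, 0.003, -0.494]]
twist [[-0.0001, 0.0001, -0.0], [-0.0001, 0.0001, -0.0], [-0.0001, 0.0001, -0.0], [-0.0001, 0.0001, -0.0], [-0.0001, 0.0001, -0.0], [-0.0001, 0.0001, -0.0], [-0.0001, 0.0001, -0.0], [-0.0001, 0.0001, -0.0], [-0.0001, 0.0001, -0.0], [-0.0001, 0.0001, -0.0]]
end [0.612 0.331 0.25 ]
```

View pics/s2.png

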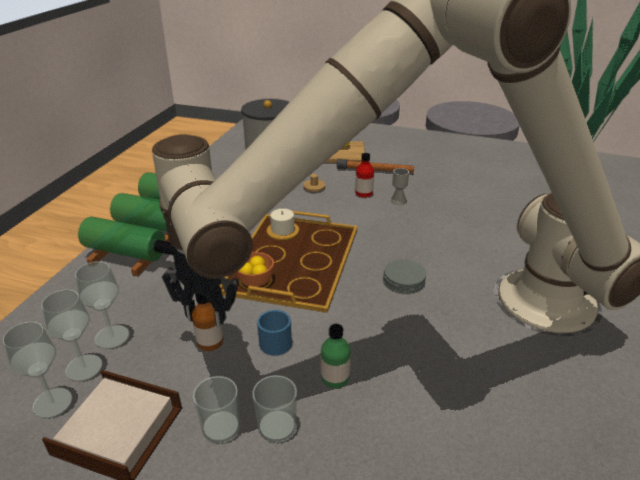

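Emit:
drive_tool:
  hand: [0.1, -0.3, -0.3, -0.3, -0.3, -0.3, 0.6, 0.6, 0.6, 0.6]
  slide:
    - [0, 0, 0]
    - [0, 0, 0]
    - [0.02, 0, 0.05]
    - [0.01, 0, 0.04]
    - [0, 0, 0.01]
    - [0, 0, 0]
    - [0, 0, 0]
    - [0, 0, 0]
    - [0, 0, 0]
    - [0, 0, 0]
  twist:
    - [0, 0.001, 0]
    - [0, 0, 0]
    - [0, 0, 0]
    - [0, 0, 0]
    - [0, 0, 0]
    - [0, 0, 0]
    - [0, 0, 0]
    - [0, 0, 0]
    - [0, 0, 0]
    - [0, 0, 0]
  force: 40

```text
t: 7.2
tcp_pos: [0.613, 0.3311, 0.0482]
orientation: [0.731, -0.682, 0.002, -0.001]
force: [-0.6, -0.8, 0.3]
finger_gap: 0.566
```

Run:
```python
from h import *
plan([.612,.331,.25])
```

```text
t 7.20 tcp [0.613  0.3311 0.0482] gap 0.566 F [-0.6 -0.8  0.3] q [ 0.73  0.66 -0.01  0.01 -0.9  -0.66] d [-1.000e-03 -1.000e-04  2.018e-01]
rot left deg [-0.25 -0.11 -0.14]
slide [[0.001, 0.0, -0.505], [0.001, 0.001, -0.505], [0.001, 0.001, -0.505], [0.001, 0.001, -0.504], [0.001, 0.002, -0.505], [0.001, 0.002, -0.504], [0.001, 0.002, -0.505], [0.002, 0.002, -0.504], [0.001, 0.003, -0.505], [0.002, 0.003, -0.504]]
twist [[-0.0001, -0.0, -0.0], [-0.0001, -0.0, -0.0], [-0.0001, -0.0, -0.0], [-0.0001, -0.0, -0.0], [-0.0001, -0.0, -0.0], [-0.0001, -0.0, -0.0], [-0.0001, -0.0, -0.0], [-0.0001, -0.0, -0.0], [-0.0001, -0.0, -0.0], [-0.0001, -0.0, -0.0]]
end [0.612 0.331 0.25 ]
```

Emit:
drive_tool:
  hand: [0.6, 0.6, 0.6, 0.6, 0.6, 0.6, 0.6, 0.6, 0.6, 0.6]
  slide:
    - [0, 0, -0.3]
    - [0, 0, -0.6]
    - [0, 0, -0.7]
    - [0.2, 0.14, -0.5]
    - [0.4, 0.27, -0.2]
    - [0.7, 0.47, 0]
    - [0.7, 0.47, 0]
    - [0.7, 0.47, 0]
    - [0.7, 0.47, 0]
    - [0.6, 0.4, 0]
  twist:
    - [0, 0, 0]
    - [0, 0, 0]
    - [0, 0, 0]
    - [0, 0, 0]
    - [0, 0, 0]
    - [0, 0, 0]
    - [0, 0, 0]
    - [0, 0, 0]
    - [0, 0, 0]
    - [0, 0, 0]

```text
t: 8.2
tcp_pos: [0.5106, 0.1601, 0.1424]
orientation: [0.732, -0.682, 0.0, 0.003]
force: [0.9, 0.6, -3.5]
finger_gap: 0.563
```

Run:
```python
from h import *
plan([.496,.1264,.13])
im=viewer.get_image("side"); cv2.imwrite("pics/s3.png",im[:,:,::-1])
```

```text
t 8.20 tcp [0.5106 0.1601 0.1424] gap 0.563 F [ 0.9  0.6 -3.5] q [ 0.61  0.32 -0.34  0.   -0.92 -0.54] d [-0.0146 -0.0337 -0.0124]
rot left deg [ 0.2  -0.23 -0.08]
slide [[0.081, 0.042, 0.032], [0.081, 0.042, 0.031], [0.081, 0.042, 0.031], [0.082, 0.043, 0.031], [0.082, 0.042, 0.031], [0.081, 0.043, 0.031], [0.082, 0.042, 0.031], [0.081, 0.043, 0.031], [0.082, 0.043, 0.032], [0.082, 0.042, 0.031]]
twist [[0.0001, -0.0001, -0.0], [0.0001, -0.0001, -0.0], [0.0001, -0.0001, -0.0], [0.0001, -0.0001, -0.0], [0.0001, -0.0001, -0.0], [0.0001, -0.0001, -0.0], [0.0001, -0.0001, -0.0], [0.0001, -0.0001, -0.0], [0.0001, -0.0001, -0.0], [0.0001, -0.0001, -0.0]]
end [0.496  0.1264 0.13  ]
```

View pics/s3.png

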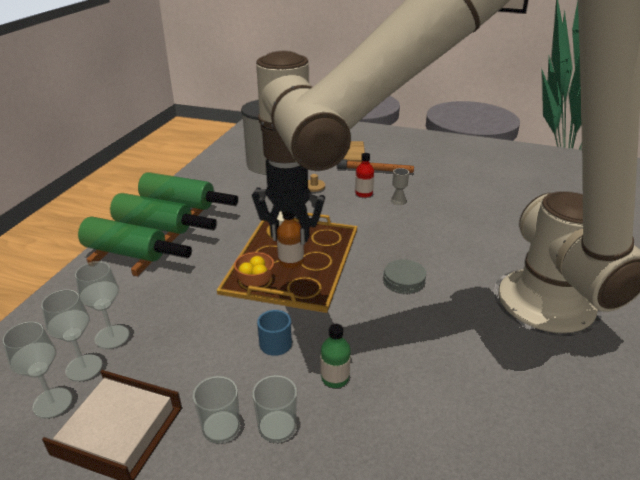

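Run:
```python
from h import *
plan([.496,.1264,.13])
```

```text
t 8.25 tcp [0.507  0.1563 0.1421] gap 0.567 F [-4.1 -2.5 -4.2] q [ 0.61  0.32 -0.34  0.   -0.92 -0.54] d [-0.011  -0.0299 -0.0121]
rot left deg [ 0.52 -0.34 -0.24]
slide [[0.073, 0.032, 0.031], [0.073, 0.032, 0.031], [0.073, 0.032, 0.031], [0.072, 0.033, 0.031], [0.073, 0.032, 0.031], [0.072, 0.033, 0.031], [0.073, 0.033, 0.03], [0.072, 0.033, 0.03], [0.073, 0.032, 0.031], [0.072, 0.033, 0.03]]
twist [[0.0001, -0.0001, -0.0001], [0.0001, -0.0001, -0.0001], [0.0001, -0.0001, -0.0001], [0.0001, -0.0001, -0.0001], [0.0001, -0.0001, -0.0001], [0.0001, -0.0001, -0.0001], [0.0001, -0.0001, -0.0001], [0.0001, -0.0001, -0.0001], [0.0001, -0.0001, -0.0001], [0.0001, -0.0001, -0.0001]]
end [0.496  0.1264 0.13  ]
```

Emit:
drive_tool:
  hand: [0.6, 0.6, 0.6, 0.6, 0.6, 0.6, 0.6, 0.6, 0.6, 0.6]
  slide:
    - [0.15, 0.07, 0]
    - [0.2, 0.1, 0]
    - [0.2, 0.1, 0]
    - [0.1, 0.05, 0.1]
    - [0.05, 0, 0.2]
    - [0, 0, 0.3]
    - [0, 0, 0.3]
    - [0, 0, 0.2]
    - [0, 0, 0.1]
    - [0, 0, 0]
  twist:
    - [0.001, -0.001, 0]
    - [0, 0, 0]
    - [0, 0, 0]
    - [0, 0, 0]
    - [0, 0, 0]
    - [0, 0, 0]
    - [0, 0, 0]
    - [0, 0, 0]
    - [0, 0, 0]
    - [0, 0, 0]

```text
t: 9.25
tcp_pos: [0.4963, 0.1262, 0.0908]
orientation: [0.731, -0.683, -0.001, 0.0]
force: [-0.6, -1.5, -2.9]
finger_gap: 0.569
```

Run:
```python
from h import *
plan([.496,.1264,.0545])
```

```text
t 9.25 tcp [0.4963 0.1262 0.0908] gap 0.569 F [-0.6 -1.5 -2.9] q [ 0.57  0.35 -0.45 -0.   -0.77 -0.5 ] d [-0.0003  0.0002 -0.0363]
rot left deg [ 0.1   0.08 -0.22]
slide [[-0.0, 0.0, 0.091], [-0.0, 0.001, 0.091], [-0.0, 0.0, 0.091], [-0.0, 0.001, 0.091], [-0.001, 0.0, 0.091], [-0.0, 0.001, 0.091], [-0.001, 0.0, 0.09], [-0.0, 0.001, 0.091], [-0.001, 0.0, 0.09], [-0.0, 0.001, 0.091]]
twist [[0.0, 0.0, -0.0001], [0.0, 0.0, -0.0001], [0.0, 0.0, -0.0001], [0.0, 0.0, -0.0001], [0.0, 0.0, -0.0001], [0.0, 0.0, -0.0001], [0.0, 0.0, -0.0001], [0.0, 0.0, -0.0001], [0.0, 0.0, -0.0001], [0.0, 0.0, -0.0001]]
end [0.496  0.1264 0.0545]
```

Excellent tracking. Down to the tray.

Emit:
drive_tool:
  hand: [0.6, 0.6, 0.6, 0.6, 0.6, 0.6, 0.6, 0.6, 0.6, 0.6]
  slide:
    - [0, 0, 0.15]
    - [0, 0, 0.2]
    - [0, 0, 0.2]
    - [0, 0, 0.15]
    - [0, 0, 0.1]
    - [0, 0, 0.05]
    - [0, 0, 0.03]
    - [0, 0, 0]
    - [0, 0, 0]
    - [0, 0, 0]
  twist:
    - [0, 0, 0]
    - [0, 0, 0]
    - [0, 0, 0]
    - [0, 0, 0]
    - [0, 0, 0]
    - [0, 0, 0]
    - [0, 0, 0]
    - [0, 0, 0]
    - [0, 0, 0]
    - [0, 0, 0]

```text
t: 10.25
tcp_pos: [0.498, 0.1274, 0.0546]
orientation: [0.731, -0.682, -0.0, -0.002]
force: [1.0, -0.0, -3.5]
finger_gap: 0.567
```

Run:
```python
from h import *
plan([.496,.1264,.0542])
```

```text
t 10.25 tcp [0.498  0.1274 0.0546] gap 0.567 F [ 1.  -0.  -3.5] q [ 0.57  0.4  -0.48 -0.   -0.68 -0.49] d [-0.002  -0.001  -0.0004]
rot left deg [-0.13  0.15 -0.14]
slide [[0.002, 0.005, 0.001], [0.002, 0.005, 0.001], [0.002, 0.005, 0.001], [0.002, 0.005, 0.001], [0.002, 0.005, 0.001], [0.002, 0.005, 0.001], [0.002, 0.006, 0.001], [0.002, 0.005, 0.001], [0.002, 0.006, 0.001], [0.003, 0.005, 0.001]]
twist [[-0.0, 0.0, -0.0], [-0.0, 0.0, -0.0], [-0.0, 0.0, -0.0], [-0.0, 0.0, -0.0], [-0.0, 0.0, -0.0], [-0.0, 0.0, -0.0], [-0.0, 0.0, -0.0], [-0.0, 0.0, -0.0], [-0.0, 0.0, -0.0], [-0.0, 0.0, -0.0]]
end [0.496  0.1264 0.0542]
```

Emit:
drive_tool:
  hand: [0.6, 0.6, 0.6, 0.6, 0.6, 0.0, -0.5, -1, -1, -1]
  slide:
    - [0.01, 0.02, 0.01]
    - [0.01, 0.02, 0.01]
    - [0, 0, 0.01]
    - [0, 0, 0]
    - [0, 0, 0]
    - [0, 0, 0]
    - [0, 0, 0]
    - [0, 0, 0]
    - [0, 0, -0.3]
    - [0, 0, -0.6]
  twist:
    - [0, 0, 0]
    - [0, 0, 0]
    - [0, 0, 0]
    - [0, 0, 0]
    - [0, 0, 0]
    - [0, 0, 0]
    - [0, 0, 0]
    - [0, 0, 0]
    - [0, 0, 0]
    - [0, 0, 0]

```text
t: 11.25
tcp_pos: [0.4962, 0.126, 0.0899]
orientation: [0.731, -0.682, -0.0, -0.0]
force: [0.6, 0.8, 0.4]
finger_gap: 1.0
```

Run:
```python
from h import *
plan([.3628,.341,.2])
im=viewer.get_image("side"); cv2.imwrite("pics/s4.png",im[:,:,::-1])
```

```text
t 11.25 tcp [0.4962 0.126  0.0899] gap 1.000 F [0.6 0.8 0.4] q [ 0.57  0.35 -0.45 -0.   -0.77 -0.5 ] d [-0.1334  0.215   0.1101]
rot left deg [-0.02  0.05 -0.1 ]
slide [[-0.56, 0.295, -0.275], [-0.56, 0.295, -0.275], [-0.56, 0.295, -0.275], [-0.56, 0.295, -0.275], [-0.56, 0.295, -0.275], [-0.56, 0.295, -0.275], [-0.56, 0.294, -0.275], [-0.56, 0.295, -0.275], [-0.559, 0.294, -0.275], [-0.56, 0.295, -0.275]]
twist [[-0.0, 0.0, -0.0], [-0.0, 0.0, -0.0], [-0.0, 0.0, -0.0], [-0.0, 0.0, -0.0], [-0.0, 0.0, -0.0], [-0.0, 0.0, -0.0], [-0.0, 0.0, -0.0], [-0.0, 0.0, -0.0], [-0.0, 0.0, -0.0], [-0.0, 0.0, -0.0]]
end [0.3628 0.341  0.2   ]
```

View pics/s4.png

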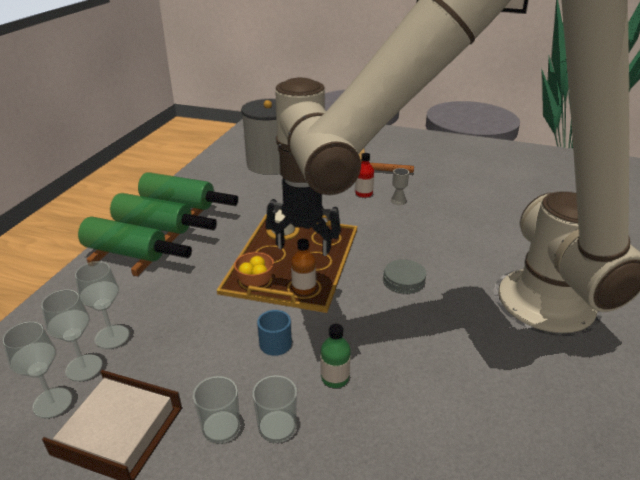

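Emit:
drive_tool:
  hand: [-1, -1, -1, -1, -1, -1, -1, -1, -1, -1]
  slide:
    - [0, 0, -0.7]
    - [0, 0, -0.9]
    - [-0.1, 0.05, -0.6]
    - [-0.4, 0.21, 0]
    - [-0.8, 0.42, 0]
    - [-0.9, 0.47, 0]
    - [-0.9, 0.47, 0]
    - [-0.9, 0.47, 0]
    - [-0.7, 0.37, 0]
    - [-0.4, 0.21, 0]
  twist:
    - [0, 0, 0]
    - [0, 0, 0]
    - [0, 0, 0]
    - [0, 0, 0]
    - [0, 0, 0]
    - [0, 0, 0]
    - [0, 0, 0]
    - [0, 0, 0]
    - [0, 0, 0]
    - [0, 0, 0]

```text
t: 12.3
tcp_pos: [0.3783, 0.3299, 0.2018]
orientation: [0.73, -0.683, 0.004, -0.018]
force: [-0.0, -0.3, -0.1]
finger_gap: 0.998
```

Run:
```python
from h import *
plan([.3628,.341,.15])
viewer.get_image("top");viewer.get_image("side")
m=masks("amber_bottle")
print(fit("amber_bottle",.006,m))
for k in m: print(k,m[k][3],fit("amber_bottle",.006,{k:m[k]}))
plan([.3628,.341,.15])
```

```text
t 12.30 tcp [0.3783 0.3299 0.2018] gap 0.998 F [-0.  -0.3 -0.1] q [ 1.05  0.18 -0.36  0.02 -0.99 -1.  ] d [-0.0155  0.0111 -0.0518]
rot left deg [-1.83  1.03 -0.3 ]
slide [[-0.028, 0.041, 0.129], [-0.028, 0.041, 0.129], [-0.029, 0.04, 0.129], [-0.029, 0.04, 0.129], [-0.029, 0.039, 0.129], [-0.029, 0.039, 0.129], [-0.03, 0.038, 0.129], [-0.03, 0.038, 0.13], [-0.03, 0.037, 0.129], [-0.03, 0.037, 0.13]]
twist [[-0.0005, 0.0003, -0.0001], [-0.0005, 0.0003, -0.0001], [-0.0005, 0.0003, -0.0001], [-0.0005, 0.0003, -0.0001], [-0.0005, 0.0003, -0.0001], [-0.0005, 0.0003, -0.0001], [-0.0005, 0.0003, -0.0001], [-0.0005, 0.0003, -0.0001], [-0.0005, 0.0003, -0.0001], [-0.0005, 0.0003, -0.0001]]
end [0.3628 0.341  0.15  ]
(array([0.49581239, 0.1282654 ]), [np.float64(0.06247150022799819), np.float64(0.33147229114971055)])
top [0.61] (array([0.49552756, 0.12790244]), [np.float64(0.060564663023679466)])
side [0.65] (array([0.49524987, 0.13043683]), [np.float64(0.32428512225445505)])
t 12.50 tcp [0.3792 0.328  0.2012] gap 0.999 F [ 0.4  0.1 -0.3] q [ 1.05  0.18 -0.37  0.02 -0.99 -0.99] d [-0.0164  0.013  -0.0512]
rot left deg [-1.77  0.96 -0.37]
slide [[-0.033, 0.043, 0.127], [-0.033, 0.042, 0.127], [-0.034, 0.042, 0.127], [-0.034, 0.041, 0.128], [-0.034, 0.041, 0.128], [-0.034, 0.041, 0.128], [-0.034, 0.04, 0.127], [-0.035, 0.04, 0.128], [-0.035, 0.039, 0.128], [-0.036, 0.039, 0.127]]
twist [[-0.0005, 0.0003, -0.0001], [-0.0005, 0.0003, -0.0001], [-0.0005, 0.0003, -0.0001], [-0.0005, 0.0003, -0.0001], [-0.0005, 0.0003, -0.0001], [-0.0005, 0.0003, -0.0001], [-0.0005, 0.0003, -0.0001], [-0.0005, 0.0003, -0.0001], [-0.0005, 0.0003, -0.0001], [-0.0005, 0.0003, -0.0001]]
end [0.3628 0.341  0.15  ]
```

Emit:
drive_tool:
  hand: [-1, -1, -1, -1, -1, -1, -1, -1, -1, -1]
  slide:
    - [-0.1, 0.12, 0]
    - [-0.12, 0.15, 0]
    - [-0.1, 0.12, 0.2]
    - [-0.03, 0.02, 0.4]
    - [0, 0, 0.5]
    - [0, 0, 0.5]
    - [0, 0, 0.5]
    - [0, 0, 0.5]
    - [0, 0, 0.3]
    - [0, 0, 0.1]
  twist:
    - [-0.003, 0.001, 0]
    - [-0.002, 0.001, 0]
    - [0, 0.001, 0]
    - [0, 0, 0]
    - [0, 0, 0]
    - [0, 0, 0]
    - [0, 0, 0]
    - [0, 0, 0]
    - [0, 0, 0]
    - [0, 0, 0]

```text
t: 13.5
tcp_pos: [0.3613, 0.3386, 0.0749]
orientation: [0.727, -0.687, 0.0, 0.003]
force: [0.4, -0.3, 0.4]
finger_gap: 0.998
```

Run:
```python
from h import *
plan([.3628,.341,.0485])
viewer.get_image("top")
plan([.3628,.341,.0485])
```

```text
t 13.50 tcp [0.3613 0.3386 0.0749] gap 0.998 F [ 0.4 -0.3  0.4] q [ 1.08  0.35 -0.5  -0.   -0.72 -1.02] d [ 0.0015  0.0024 -0.0264]
rot left deg [ 0.23 -0.28 -0.86]
slide [[-0.006, -0.004, 0.066], [-0.006, -0.004, 0.066], [-0.006, -0.004, 0.066], [-0.006, -0.004, 0.066], [-0.006, -0.005, 0.066], [-0.006, -0.004, 0.066], [-0.006, -0.004, 0.066], [-0.005, -0.005, 0.066], [-0.006, -0.004, 0.067], [-0.005, -0.005, 0.066]]
twist [[0.0001, -0.0001, -0.0002], [0.0001, -0.0001, -0.0002], [0.0001, -0.0001, -0.0002], [0.0001, -0.0001, -0.0002], [0.0001, -0.0001, -0.0002], [0.0001, -0.0001, -0.0002], [0.0001, -0.0001, -0.0002], [0.0001, -0.0001, -0.0002], [0.0001, -0.0001, -0.0002], [0.0001, -0.0001, -0.0002]]
end [0.3628 0.341  0.0485]
t 13.55 tcp [0.3612 0.3385 0.0748] gap 0.999 F [-1.4  0.3 -0.8] q [ 1.08  0.35 -0.5  -0.   -0.72 -1.02] d [ 0.0016  0.0025 -0.0263]
rot left deg [ 0.25 -0.31 -0.86]
slide [[-0.006, -0.005, 0.066], [-0.006, -0.005, 0.066], [-0.006, -0.005, 0.066], [-0.006, -0.005, 0.065], [-0.006, -0.004, 0.066], [-0.006, -0.004, 0.065], [-0.007, -0.005, 0.066], [-0.006, -0.004, 0.065], [-0.007, -0.005, 0.066], [-0.006, -0.004, 0.065]]
twist [[0.0001, -0.0001, -0.0002], [0.0001, -0.0001, -0.0002], [0.0001, -0.0001, -0.0002], [0.0001, -0.0001, -0.0002], [0.0001, -0.0001, -0.0002], [0.0001, -0.0001, -0.0002], [0.0001, -0.0001, -0.0002], [0.0001, -0.0001, -0.0002], [0.0001, -0.0001, -0.0002], [0.0001, -0.0001, -0.0002]]
end [0.3628 0.341  0.0485]
```

Emit:
drive_tool:
  hand: [-1, -1, -1, -1, -1, 0.6, 0.6, 0.6, 0.6, 0.6]
  slide:
    - [-0.03, -0.02, 0.18]
    - [-0.02, -0.02, 0.24]
    - [-0.01, 0, 0.15]
    - [0, 0, 0.07]
    - [0, 0, 0.02]
    - [0, 0, 0]
    - [0, 0, 0]
    - [0, 0, 0]
    - [0, 0, 0]
    - [0, 0, 0]
  twist:
    - [0, -0.001, -0.002]
    - [0, 0, 0]
    - [0, 0, 0]
    - [0, 0, 0]
    - [0, 0, 0]
    - [0, 0, 0]
    - [0, 0, 0]
    - [0, 0, 0]
    - [0, 0, 0]
    - [0, 0, 0]

```text
t: 14.55
tcp_pos: [0.3632, 0.3425, 0.0484]
orientation: [0.732, -0.682, -0.003, -0.001]
force: [-0.2, 0.3, -2.6]
finger_gap: 0.568
```

Run:
```python
from h import *
plan([.5103,-.0731,.18])
```

```text
t 14.55 tcp [0.3632 0.3425 0.0484] gap 0.568 F [-0.2  0.3 -2.6] q [ 1.08  0.4  -0.52 -0.01 -0.65 -1.  ] d [ 0.1471 -0.4156  0.1316]
rot left deg [ 0.12  0.28 -0.08]
slide [[0.964, -0.266, -0.304], [0.965, -0.266, -0.304], [0.965, -0.266, -0.303], [0.965, -0.266, -0.303], [0.965, -0.266, -0.302], [0.965, -0.266, -0.302], [0.965, -0.266, -0.301], [0.966, -0.267, -0.3], [0.966, -0.266, -0.3], [0.966, -0.267, -0.299]]
twist [[0.0, 0.0001, -0.0], [0.0, 0.0001, -0.0], [0.0, 0.0001, -0.0], [0.0, 0.0001, -0.0], [0.0, 0.0001, -0.0], [0.0, 0.0001, -0.0], [0.0, 0.0001, -0.0], [0.0, 0.0001, -0.0], [0.0, 0.0001, -0.0], [0.0, 0.0001, -0.0]]
end [ 0.4969 -0.0353  0.168 ]
```

Emit:
drive_tool:
  hand: [0.6, 0.6, 0.6, 0.6, 0.6, 0.6, 0.6, 0.6, 0.6, 0.6]
  slide:
    - [0, 0, -0.4]
    - [0, 0, -0.8]
    - [0, 0, -0.9]
    - [0.1, -0.03, -0.9]
    - [0.3, -0.08, -0.6]
    - [0.6, -0.16, -0.3]
    - [0.8, -0.22, 0]
    - [0.9, -0.25, 0]
    - [0.9, -0.25, 0]
    - [0.9, -0.25, 0]
  twist:
    - [0, 0, 0]
    - [0, 0.001, 0]
    - [0, 0, 0]
    - [0, 0, 0]
    - [0, 0, 0]
    - [0, 0, 0]
    - [0, 0, 0]
    - [0, 0, 0]
    - [0, 0, 0]
    - [0, 0, 0]

```text
t: 15.55
tcp_pos: [0.4221, 0.1602, 0.2046]
orientation: [0.733, -0.68, -0.001, 0.008]
force: [1.4, -0.2, -4.2]
finger_gap: 0.568
```

Run:
```python
from h import *
plan([.5103,-.0731,.20])
```

```text
t 15.55 tcp [0.4221 0.1602 0.2046] gap 0.568 F [ 1.4 -0.2 -4.2] q [ 0.72  0.12 -0.43 -0.   -1.04 -0.65] d [ 0.0882 -0.2333 -0.0046]
rot left deg [ 0.8  -0.56  0.14]
slide [[0.598, -0.177, 0.015], [0.598, -0.177, 0.014], [0.598, -0.177, 0.014], [0.598, -0.177, 0.013], [0.598, -0.176, 0.013], [0.598, -0.176, 0.012], [0.598, -0.177, 0.012], [0.598, -0.176, 0.011], [0.598, -0.177, 0.011], [0.598, -0.176, 0.01]]
twist [[0.0002, -0.0002, 0.0], [0.0002, -0.0002, 0.0], [0.0002, -0.0002, 0.0], [0.0002, -0.0002, 0.0], [0.0002, -0.0002, 0.0], [0.0002, -0.0002, 0.0], [0.0002, -0.0002, 0.0], [0.0002, -0.0002, 0.0], [0.0002, -0.0002, 0.0], [0.0002, -0.0002, 0.0]]
end [ 0.5103 -0.0731  0.2   ]
```

Emit:
drive_tool:
  hand: [0.6, 0.6, 0.6, 0.6, 0.6, 0.6, 0.6, 0.6, 0.6, 0.6]
  slide:
    - [0.9, -0.26, 0]
    - [0.9, -0.26, 0]
    - [0.9, -0.26, 0]
    - [0.9, -0.26, 0]
    - [0.8, -0.24, 0.1]
    - [0.6, -0.18, 0.2]
    - [0.4, -0.12, 0.3]
    - [0.25, -0.07, 0.3]
    - [0.1, -0.03, 0.3]
    - [0, 0, 0.3]
  twist:
    - [0.001, -0.001, 0]
    - [0.001, -0.001, 0]
    - [0, 0, 0]
    - [0, 0, 0]
    - [0, 0, 0]
    - [0, 0, 0]
    - [0, 0, 0]
    - [0, 0, 0]
    - [0, 0, 0]
    - [0, 0, 0]

```text
t: 16.55
tcp_pos: [0.5012, -0.0785, 0.1346]
orientation: [0.729, -0.684, -0.007, 0.003]
force: [0.5, 0.5, -4.2]
finger_gap: 0.565
```

Run:
```python
from h import *
viewer.get_image("side")
plan([.5103,-.0731,.0545])
```

```text
t 16.60 tcp [ 0.4994 -0.0782  0.1322] gap 0.563 F [-0.9 -0.6 -6. ] q [ 0.16  0.29 -0.4  -0.01 -0.89 -0.09] d [ 0.0109  0.0051 -0.0777]
rot left deg [ 1.03  0.38 -0.48]
slide [[-0.01, -0.032, 0.194], [-0.01, -0.031, 0.194], [-0.01, -0.031, 0.194], [-0.01, -0.03, 0.194], [-0.01, -0.03, 0.194], [-0.01, -0.03, 0.194], [-0.01, -0.029, 0.194], [-0.011, -0.029, 0.194], [-0.01, -0.029, 0.194], [-0.011, -0.028, 0.194]]
twist [[0.0003, 0.0001, -0.0001], [0.0003, 0.0001, -0.0001], [0.0003, 0.0001, -0.0001], [0.0003, 0.0001, -0.0001], [0.0003, 0.0001, -0.0001], [0.0003, 0.0001, -0.0001], [0.0003, 0.0001, -0.0001], [0.0003, 0.0001, -0.0001], [0.0003, 0.0001, -0.0001], [0.0003, 0.0001, -0.0001]]
end [ 0.5103 -0.0731  0.0545]
```

Emit:
drive_tool:
  hand: [0.6, 0.6, 0.6, 0.6, 0.6, 0.6, 0.6, 0.6, 0.6, 0.6]
  slide:
    - [-0.03, -0.1, 0.1]
    - [-0.05, -0.12, 0.2]
    - [-0.02, -0.06, 0.3]
    - [0, -0.02, 0.3]
    - [0, 0, 0.3]
    - [0, 0, 0.2]
    - [0, 0, 0.15]
    - [0, 0, 0.08]
    - [0, 0, 0.04]
    - [0, 0, 0]
  twist:
    - [0.002, 0.001, -0.001]
    - [0.001, 0, 0]
    - [0, 0, 0]
    - [0, 0, 0]
    - [0, 0, 0]
    - [0, 0, 0]
    - [0, 0, 0]
    - [0, 0, 0]
    - [0, 0, 0]
    - [0, 0, 0]

```text
t: 17.6
tcp_pos: [0.5138, -0.0691, 0.0603]
orientation: [0.734, -0.679, 0.002, -0.002]
force: [0.5, -0.3, -3.0]
finger_gap: 0.567
```

Run:
```python
from h import *
plan([.5103,-.0731,.0542])
im=viewer.get_image("top");im=viewer.get_image("side")
cv2.imwrite("pics/s5.png",im[200:330,200:420,::-1].repeat(3,0).repeat(3,1))
m=masks("green_bottle")
for k in m: print(k,m[k][3],fit("green_bottle",.006,{k:m[k]}))
plan([.5103,-.0731,.0542])
```

```text
t 17.60 tcp [ 0.5138 -0.0691  0.0603] gap 0.567 F [ 0.5 -0.3 -3. ] q [ 0.18  0.4  -0.47  0.   -0.69 -0.1 ] d [-0.0035 -0.004  -0.0061]
rot left deg [-0.27 -0.01  0.29]
slide [[0.009, 0.009, 0.015], [0.009, 0.01, 0.015], [0.009, 0.009, 0.015], [0.009, 0.01, 0.015], [0.009, 0.009, 0.015], [0.01, 0.009, 0.016], [0.009, 0.01, 0.015], [0.01, 0.009, 0.016], [0.01, 0.01, 0.015], [0.009, 0.009, 0.016]]
twist [[-0.0001, -0.0, 0.0001], [-0.0001, -0.0, 0.0001], [-0.0001, -0.0, 0.0001], [-0.0001, -0.0, 0.0001], [-0.0001, -0.0, 0.0001], [-0.0001, -0.0, 0.0001], [-0.0001, -0.0, 0.0001], [-0.0001, -0.0, 0.0001], [-0.0001, -0.0, 0.0001], [-0.0001, -0.0, 0.0001]]
end [ 0.5103 -0.0731  0.0542]
side [0.76] (array([ 0.51737133, -0.07948717]), [np.float64(0.10234716157205237)])
t 17.80 tcp [ 0.514  -0.0692  0.0608] gap 0.570 F [-0.8  0.1 -2. ] q [ 0.18  0.4  -0.47  0.   -0.69 -0.1 ] d [-0.0037 -0.0039 -0.0066]
rot left deg [-0.33 -0.01  0.28]
slide [[0.009, 0.01, 0.016], [0.009, 0.01, 0.016], [0.009, 0.01, 0.017], [0.009, 0.01, 0.016], [0.009, 0.01, 0.017], [0.009, 0.01, 0.016], [0.009, 0.01, 0.017], [0.009, 0.01, 0.016], [0.01, 0.01, 0.017], [0.009, 0.009, 0.016]]
twist [[-0.0001, -0.0, 0.0001], [-0.0001, -0.0, 0.0001], [-0.0001, -0.0, 0.0001], [-0.0001, -0.0, 0.0001], [-0.0001, -0.0, 0.0001], [-0.0001, -0.0, 0.0001], [-0.0001, -0.0, 0.0001], [-0.0001, -0.0, 0.0001], [-0.0001, -0.0, 0.0001], [-0.0001, -0.0, 0.0001]]
end [ 0.5103 -0.0731  0.0542]
```

View pics/s5.png

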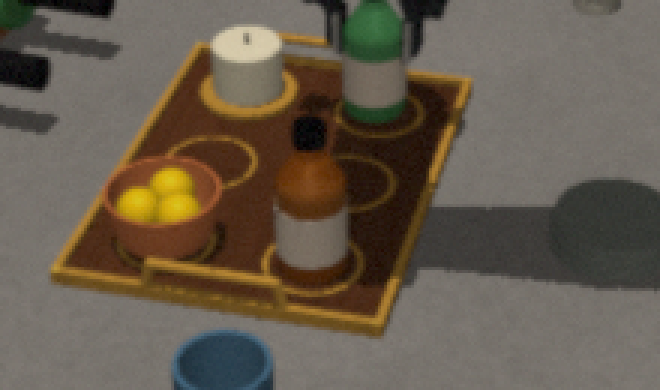

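Emit:
drive_tool:
  hand: [0.6, 0.6, 0.6, 0.6, 0.6, 0.6, 0.2, -0.4, -1, -1]
  slide:
    - [0.04, 0.04, 0.03]
    - [0.04, 0.04, 0.05]
    - [0.02, 0.02, 0.05]
    - [0, 0, 0.03]
    - [0, 0, 0.01]
    - [0, 0, 0]
    - [0, 0, 0]
    - [0, 0, 0]
    - [0, 0, 0]
    - [0, 0, 0]
  twist:
    - [-0.001, 0, 0]
    - [0, 0, 0]
    - [0, 0, 0]
    - [0, 0, 0]
    - [0, 0, 0]
    - [0, 0, 0]
    - [0, 0, 0]
    - [0, 0, 0]
    - [0, 0, 0]
    - [0, 0, 0]

```text
t: 18.8
tcp_pos: [0.5124, -0.0739, 0.0559]
orientation: [0.734, -0.679, 0.002, -0.002]
force: [-0.3, -0.0, 1.0]
finger_gap: 0.987
```

Run:
```python
from h import *
im=viewer.get_image("side")
cv2.imwrite("pics/s6.png",im[200:330,200:420,::-1].repeat(3,0).repeat(3,1))
plan([.5103,-.0731,.0542])
```

```text
t 18.85 tcp [ 0.5125 -0.0739  0.056 ] gap 1.000 F [0.6 0.2 0.3] q [ 0.17  0.41 -0.48  0.   -0.68 -0.09] d [-0.0022  0.0008 -0.0018]
rot left deg [-0.3  -0.04  0.35]
slide [[-0.002, 0.005, 0.004], [-0.002, 0.005, 0.004], [-0.002, 0.005, 0.005], [-0.003, 0.006, 0.005], [-0.002, 0.005, 0.004], [-0.003, 0.006, 0.005], [-0.002, 0.005, 0.004], [-0.003, 0.006, 0.005], [-0.002, 0.005, 0.004], [-0.003, 0.006, 0.005]]
twist [[-0.0001, -0.0, 0.0001], [-0.0001, -0.0, 0.0001], [-0.0001, -0.0, 0.0001], [-0.0001, -0.0, 0.0001], [-0.0001, -0.0, 0.0001], [-0.0001, -0.0, 0.0001], [-0.0001, -0.0, 0.0001], [-0.0001, -0.0, 0.0001], [-0.0001, -0.0, 0.0001], [-0.0001, -0.0, 0.0001]]
end [ 0.5103 -0.0731  0.0542]
```

View pics/s6.png

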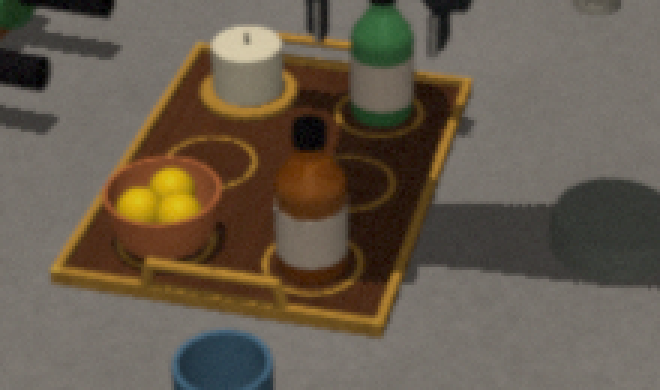

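Emit:
drive_tool:
  hand: [-1, -1, -1, -1, -1, -1, -1, -1, -1, -1]
  slide:
    - [0, 0, -0.7]
    - [0, 0, -0.9]
    - [-0.1, 0, -0.9]
    - [-0.4, 0, -0.4]
    - [-0.8, -0.02, 0]
    - [-1, -0.02, 0]
    - [-1, -0.02, 0]
    - [-1, -0.02, 0]
    - [-1, -0.02, 0]
    - [-1, -0.02, 0]
  twist:
    - [0, 0, 0]
    - [0, 0, 0]
    - [0, 0, 0]
    - [0, 0, 0]
    - [0, 0, 0]
    - [0, 0, 0]
    - [0, 0, 0]
    - [0, 0, 0]
    - [0, 0, 0]
    - [0, 0, 0]

```text
t: 19.85
tcp_pos: [0.4993, 0.183, 0.181]
orientation: [0.731, -0.682, 0.004, -0.006]
force: [0.7, -0.7, 0.3]
finger_gap: 1.002
```

Run:
```python
from h import *
plan([.4934,.2974,.17])
```

```text
t 19.85 tcp [0.4993 0.183  0.181 ] gap 1.002 F [ 0.7 -0.7  0.3] q [ 0.66  0.26 -0.31  0.01 -0.99 -0.6 ] d [-0.0059  0.1144 -0.011 ]
rot left deg [-0.8   0.09 -0.14]
slide [[-0.286, -0.005, 0.028], [-0.286, -0.005, 0.028], [-0.286, -0.005, 0.028], [-0.286, -0.005, 0.028], [-0.287, -0.005, 0.028], [-0.286, -0.005, 0.028], [-0.287, -0.005, 0.028], [-0.286, -0.005, 0.028], [-0.287, -0.005, 0.028], [-0.286, -0.005, 0.028]]
twist [[-0.0002, 0.0, -0.0], [-0.0002, 0.0, -0.0], [-0.0002, 0.0, -0.0], [-0.0002, 0.0, -0.0], [-0.0002, 0.0, -0.0], [-0.0002, 0.0, -0.0], [-0.0002, 0.0, -0.0], [-0.0002, 0.0, -0.0], [-0.0002, 0.0, -0.0], [-0.0002, 0.0, -0.0]]
end [0.4934 0.2974 0.17  ]
```

Emit:
drive_tool:
  hand: [-1, -1, -1, -1, -1, -1, -1, -1, -1, -1]
  slide:
    - [-0.7, -0.01, 0]
    - [-0.7, -0.01, 0]
    - [-0.6, -0.01, 0]
    - [-0.4, -0.01, 0.2]
    - [-0.2, -0.01, 0.4]
    - [-0.05, 0, 0.5]
    - [0, 0, 0.5]
    - [0, 0, 0.4]
    - [0, 0, 0.2]
    - [0, 0, 0]
  twist:
    - [-0.001, 0, 0]
    - [-0.001, 0, 0]
    - [0, 0, 0]
    - [0, 0, 0]
    - [0, 0, 0]
    - [0, 0, 0]
    - [0, 0, 0]
    - [0, 0, 0]
    - [0, 0, 0]
    - [0, 0, 0]

```text
t: 20.85
tcp_pos: [0.4929, 0.2992, 0.0894]
orientation: [0.734, -0.679, 0.0, -0.003]
force: [-0.1, -0.5, -0.3]
finger_gap: 1.001
```

Run:
```python
from h import *
plan([.4934,.2974,.018])
```

```text
t 20.85 tcp [0.4929 0.2992 0.0894] gap 1.001 F [-0.1 -0.5 -0.3] q [ 0.83  0.44 -0.3   0.   -0.82 -0.75] d [ 0.0005 -0.0018 -0.0714]
rot left deg [-0.25  0.21  0.27]
slide [[0.005, 0.0, 0.178], [0.005, -0.0, 0.178], [0.005, -0.0, 0.179], [0.005, -0.0, 0.179], [0.005, -0.001, 0.178], [0.005, -0.001, 0.179], [0.004, -0.001, 0.178], [0.004, -0.001, 0.179], [0.004, -0.001, 0.178], [0.005, -0.0, 0.179]]
twist [[-0.0001, 0.0001, 0.0001], [-0.0001, 0.0001, 0.0001], [-0.0001, 0.0001, 0.0001], [-0.0001, 0.0001, 0.0001], [-0.0001, 0.0001, 0.0001], [-0.0001, 0.0001, 0.0001], [-0.0001, 0.0001, 0.0001], [-0.0001, 0.0001, 0.0001], [-0.0001, 0.0001, 0.0001], [-0.0001, 0.0001, 0.0001]]
end [0.4934 0.2974 0.018 ]
```

Emit:
drive_tool:
  hand: [-1, -1, -1, -1, -1, -1, -1, 0.4, 0.4, 0.4]
  slide:
    - [0.03, 0, 0.25]
    - [0.02, 0, 0.45]
    - [0, 0, 0.45]
    - [0, 0, 0.35]
    - [0, 0, 0.18]
    - [0, 0, 0.07]
    - [0, 0, 0.02]
    - [0, 0, 0]
    - [0, 0, 0]
    - [0, 0, 0]
  twist:
    - [0, 0.001, 0]
    - [0, 0, 0]
    - [0, 0, 0]
    - [0, 0, 0]
    - [0, 0, 0]
    - [0, 0, 0]
    - [0, 0, 0]
    - [0, 0, 0]
    - [0, 0, 0]
    - [0, 0, 0]

```text
t: 21.85
tcp_pos: [0.4969, 0.2989, 0.0207]
orientation: [0.734, -0.68, 0.003, -0.006]
force: [-0.1, 0.7, -2.9]
finger_gap: 0.711
```

Run:
```python
from h import *
plan([.5032,.0267,.13])
im=viewer.get_image("side")
cv2.imwrite("pics/s7.png",im[200:400,180:420,::-1].repeat(3,0).repeat(3,1))
plan([.5032,.0267,.13])
```

```text
t 21.85 tcp [0.4969 0.2989 0.0207] gap 0.711 F [-0.1  0.7 -2.9] q [ 0.82  0.54 -0.36  0.01 -0.66 -0.76] d [ 0.0063 -0.2722  0.1093]
rot left deg [-0.77  0.17  0.25]
slide [[0.679, 0.033, -0.276], [0.679, 0.032, -0.276], [0.679, 0.032, -0.276], [0.679, 0.032, -0.276], [0.679, 0.032, -0.275], [0.679, 0.032, -0.275], [0.679, 0.032, -0.275], [0.679, 0.032, -0.276], [0.68, 0.032, -0.275], [0.679, 0.032, -0.276]]
twist [[-0.0002, 0.0, 0.0001], [-0.0002, 0.0, 0.0001], [-0.0002, 0.0, 0.0001], [-0.0002, 0.0, 0.0001], [-0.0002, 0.0, 0.0001], [-0.0002, 0.0, 0.0001], [-0.0002, 0.0, 0.0001], [-0.0002, 0.0, 0.0001], [-0.0002, 0.0, 0.0001], [-0.0002, 0.0, 0.0001]]
end [0.5032 0.0267 0.13  ]
t 21.90 tcp [0.4968 0.2988 0.0205] gap 0.708 F [ 0.2  0.5 -3.1] q [ 0.82  0.54 -0.36  0.01 -0.66 -0.76] d [ 0.0064 -0.2721  0.1095]
rot left deg [-0.75  0.16  0.25]
slide [[0.679, 0.032, -0.276], [0.679, 0.032, -0.276], [0.679, 0.032, -0.276], [0.679, 0.032, -0.276], [0.679, 0.032, -0.276], [0.679, 0.032, -0.276], [0.679, 0.032, -0.276], [0.679, 0.032, -0.275], [0.679, 0.032, -0.276], [0.678, 0.031, -0.275]]
twist [[-0.0002, 0.0, 0.0001], [-0.0002, 0.0, 0.0001], [-0.0002, 0.0, 0.0001], [-0.0002, 0.0, 0.0001], [-0.0002, 0.0, 0.0001], [-0.0002, 0.0, 0.0001], [-0.0002, 0.0, 0.0001], [-0.0002, 0.0, 0.0001], [-0.0002, 0.0, 0.0001], [-0.0002, 0.0, 0.0001]]
end [0.5032 0.0267 0.13  ]
```

View pics/s7.png

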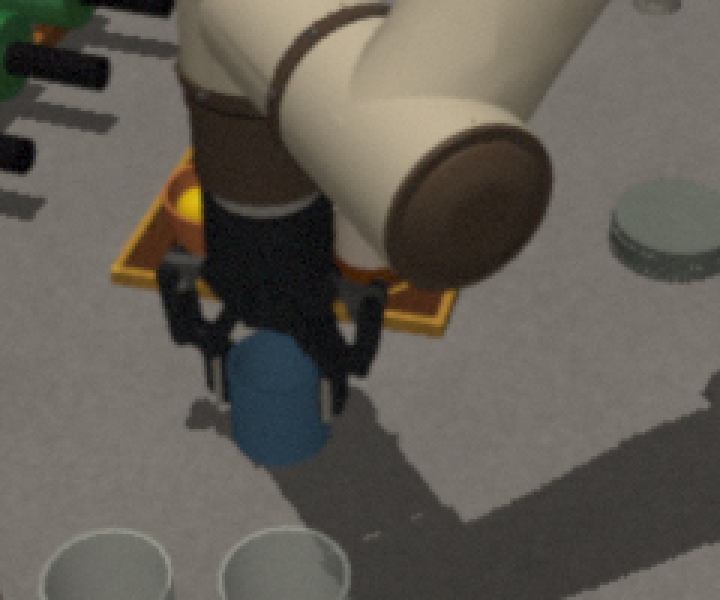

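Emit:
drive_tool:
  hand: [0.4, 0.4, 0.4, 0.4, 0.4, 0.4, 0.4, 0.4, 0.4, 0.4]
  slide:
    - [0, 0, -0.4]
    - [0, 0, -0.8]
    - [0, 0, -0.9]
    - [0, 0, -0.9]
    - [0.2, 0.01, -0.5]
    - [0.5, 0.02, -0.2]
    - [0.8, 0.04, 0]
    - [0.9, 0.04, 0]
    - [0.9, 0.04, 0]
    - [0.9, 0.04, 0]
  twist:
    - [0, 0, 0]
    - [-0.001, 0, 0]
    - [-0.001, 0, 0]
    - [0, 0, 0]
    - [0, 0, 0]
    - [0, 0, 0]
    - [0, 0, 0]
    - [0, 0, 0]
    - [0, 0, 0]
    - [0, 0, 0]

```text
t: 22.9
tcp_pos: [0.4958, 0.1223, 0.1673]
orientation: [0.734, -0.679, -0.003, 0.005]
force: [0.2, 0.0, -2.3]
finger_gap: 0.706
```

Run:
```python
from h import *
plan([.5032,.0267,.16])
```

```text
t 22.90 tcp [0.4958 0.1223 0.1673] gap 0.706 F [ 0.2  0.  -2.3] q [ 0.56  0.26 -0.35 -0.   -0.97 -0.48] d [ 0.0074 -0.0956 -0.0073]
rot left deg [ 0.68 -0.1   0.4 ]
slide [[0.24, 0.0, 0.019], [0.24, 0.0, 0.019], [0.24, -0.0, 0.018], [0.24, -0.0, 0.019], [0.239, -0.0, 0.018], [0.24, -0.0, 0.019], [0.239, -0.001, 0.018], [0.24, -0.001, 0.019], [0.239, -0.001, 0.018], [0.24, -0.001, 0.019]]
twist [[0.0002, -0.0, 0.0001], [0.0002, -0.0, 0.0001], [0.0002, -0.0, 0.0001], [0.0002, -0.0, 0.0001], [0.0002, -0.0, 0.0001], [0.0002, -0.0, 0.0001], [0.0002, -0.0, 0.0001], [0.0002, -0.0, 0.0001], [0.0002, -0.0, 0.0001], [0.0002, -0.0, 0.0001]]
end [0.5032 0.0267 0.16  ]
```

Emit:
drive_tool:
  hand: [0.4, 0.4, 0.4, 0.4, 0.4, 0.4, 0.4, 0.4, 0.4, 0.4]
  slide:
    - [0.6, 0, 0]
    - [0.6, 0, 0]
    - [0.4, 0, 0]
    - [0.3, 0, 0]
    - [0.15, 0, 0.1]
    - [0.05, 0, 0.3]
    - [0, 0, 0.4]
    - [0, 0, 0.4]
    - [0, 0, 0.3]
    - [0, 0, 0.1]
  twist:
    - [0.001, 0, 0.001]
    - [0.001, 0, 0]
    - [0, 0, 0]
    - [0, 0, 0]
    - [0, 0, 0]
    - [0, 0, 0]
    - [0, 0, 0]
    - [0, 0, 0]
    - [0, 0, 0]
    - [0, 0, 0]

```text
t: 23.9
tcp_pos: [0.4918, 0.0234, 0.0934]
orientation: [0.728, -0.685, -0.003, 0.006]
force: [-0.1, -0.4, -2.7]
finger_gap: 0.707
```

Run:
```python
from h import *
viewer.get_image("side")
plan([.5032,.0267,.0265])
```

```text
t 23.95 tcp [0.4916 0.0234 0.0932] gap 0.705 F [-0.9 -0.8 -3.1] q [ 0.38  0.32 -0.49 -0.   -0.78 -0.32] d [ 0.0116  0.0033 -0.0667]
rot left deg [ 0.84 -0.22 -0.64]
slide [[-0.007, -0.032, 0.166], [-0.007, -0.032, 0.166], [-0.007, -0.031, 0.166], [-0.007, -0.031, 0.167], [-0.006, -0.031, 0.167], [-0.006, -0.031, 0.166], [-0.006, -0.031, 0.167], [-0.006, -0.03, 0.167], [-0.006, -0.03, 0.166], [-0.007, -0.03, 0.167]]
twist [[0.0002, -0.0001, -0.0002], [0.0002, -0.0001, -0.0002], [0.0002, -0.0001, -0.0002], [0.0002, -0.0001, -0.0002], [0.0002, -0.0001, -0.0002], [0.0002, -0.0001, -0.0002], [0.0002, -0.0001, -0.0002], [0.0002, -0.0001, -0.0002], [0.0002, -0.0001, -0.0002], [0.0002, -0.0001, -0.0002]]
end [0.5032 0.0267 0.0265]
```

Emit:
drive_tool:
  hand: [0.4, 0.4, 0.4, 0.4, 0.4, 0.4, 0.4, 0.4, 0.4, 0.4]
  slide:
    - [-0.03, -0.1, 0]
    - [-0.03, -0.12, 0.1]
    - [0, -0.06, 0.2]
    - [0, -0.02, 0.3]
    - [0, 0, 0.3]
    - [0, 0, 0.2]
    - [0, 0, 0.12]
    - [0, 0, 0.05]
    - [0, 0, 0]
    - [0, 0, 0]
  twist:
    - [0.002, -0.001, -0.002]
    - [0, 0, 0]
    - [0, 0, 0]
    - [0, 0, 0]
    - [0, 0, 0]
    - [0, 0, 0]
    - [0, 0, 0]
    - [0, 0, 0]
    - [0, 0, 0]
    - [0, 0, 0]

```text
t: 24.95
tcp_pos: [0.5088, 0.0287, 0.0416]
orientation: [0.734, -0.679, 0.001, -0.004]
force: [-0.1, 0.1, -2.9]
finger_gap: 0.71
```

Run:
```python
from h import *
im=viewer.get_image("side")
cv2.imwrite("pics/s8.png",im[180:330,200:420,::-1].repeat(3,0).repeat(3,1))
plan([.5032,.0267,.0265])
```

```text
t 25.00 tcp [0.5089 0.0288 0.0417] gap 0.706 F [-0.9 -0.1 -2.9] q [ 0.37  0.42 -0.51 -0.   -0.64 -0.29] d [-0.0057 -0.0021 -0.0152]
rot left deg [-0.42  0.26  0.28]
slide [[0.004, 0.015, 0.038], [0.004, 0.015, 0.038], [0.004, 0.015, 0.038], [0.004, 0.015, 0.038], [0.004, 0.015, 0.038], [0.004, 0.014, 0.038], [0.004, 0.015, 0.038], [0.005, 0.014, 0.038], [0.004, 0.014, 0.038], [0.005, 0.015, 0.038]]
twist [[-0.0001, 0.0001, 0.0001], [-0.0001, 0.0001, 0.0001], [-0.0001, 0.0001, 0.0001], [-0.0001, 0.0001, 0.0001], [-0.0001, 0.0001, 0.0001], [-0.0001, 0.0001, 0.0001], [-0.0001, 0.0001, 0.0001], [-0.0001, 0.0001, 0.0001], [-0.0001, 0.0001, 0.0001], [-0.0001, 0.0001, 0.0001]]
end [0.5032 0.0267 0.0265]
```

View pics/s8.png

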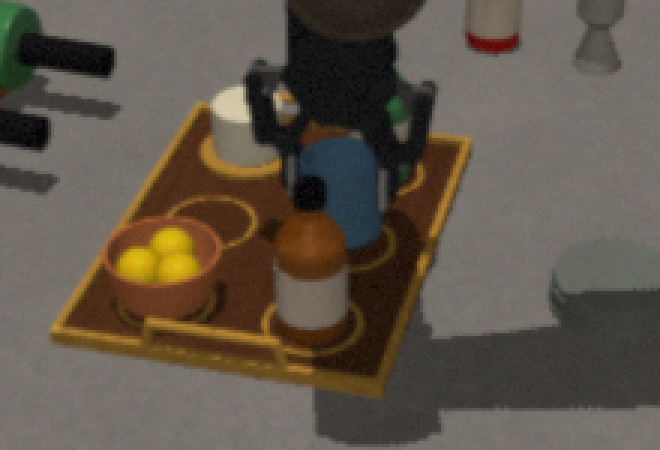

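Emit:
drive_tool:
  hand: [0.4, 0.4, 0.4, 0.4, 0.4, 0.4, 0.4, 0.4, 0.4, 0.4]
  slide:
    - [0.02, 0.06, 0.05]
    - [0.02, 0.06, 0.08]
    - [0, 0, 0.08]
    - [0, 0, 0.07]
    - [0, 0, 0.05]
    - [0, 0, 0.03]
    - [0, 0, 0.01]
    - [0, 0, 0]
    - [0, 0, 0]
    - [0, 0, 0]
  twist:
    - [-0.001, 0.001, 0.001]
    - [0, 0, 0]
    - [0, 0, 0]
    - [0, 0, 0]
    - [0, 0, 0]
    - [0, 0, 0]
    - [0, 0, 0]
    - [0, 0, 0]
    - [0, 0, 0]
    - [0, 0, 0]

```text
t: 26.0
tcp_pos: [0.5045, 0.0269, 0.0266]
orientation: [0.732, -0.682, 0.002, -0.0]
force: [-0.3, -0.5, -3.1]
finger_gap: 0.704
```

Run:
```python
from h import *
viewer.get_image("side")
plan([.5032,.0267,.0265])
```

```text
t 26.05 tcp [0.5045 0.0269 0.0266] gap 0.707 F [-1.   0.4 -2.8] q [ 0.38  0.44 -0.53  0.   -0.6  -0.31] d [-0.0013 -0.0002 -0.0001]
rot left deg [-0.16 -0.1  -0.1 ]
slide [[0.0, 0.003, 0.0], [0.0, 0.003, 0.0], [0.0, 0.003, 0.0], [0.0, 0.004, 0.0], [0.0, 0.003, 0.0], [0.0, 0.004, 0.0], [0.0, 0.003, 0.001], [0.001, 0.004, 0.0], [0.0, 0.003, 0.001], [0.001, 0.004, 0.0]]
twist [[-0.0, -0.0, -0.0], [-0.0, -0.0, -0.0], [-0.0, -0.0, -0.0], [-0.0, -0.0, -0.0], [-0.0, -0.0, -0.0], [-0.0, -0.0, -0.0], [-0.0, -0.0, -0.0], [-0.0, -0.0, -0.0], [-0.0, -0.0, -0.0], [-0.0, -0.0, -0.0]]
end [0.5032 0.0267 0.0265]
```

Emit:
drive_tool:
  hand: [0.4, 0.4, 0.0, -0.4, -0.8, -1, -1, -1, -1, -1]
  slide:
    - [0, 0.03, 0.02]
    - [0, 0, 0.01]
    - [0, 0, 0]
    - [0, 0, 0]
    - [0, 0, 0]
    - [0, 0, 0]
    - [0, 0, -0.3]
    - [0, 0, -0.7]
    - [0, 0, -0.9]
    - [0, 0, -0.9]
  twist:
    - [0, 0, 0]
    - [0, 0, 0]
    - [0, 0, 0]
    - [0, 0, 0]
    - [0, 0, 0]
    - [0, 0, 0]
    - [0, 0, 0]
    - [0, 0, 0]
    - [0, 0, 0]
    - [0, 0, 0]

```text
t: 27.05
tcp_pos: [0.5014, 0.0263, 0.14]
orientation: [0.732, -0.682, 0.0, 0.003]
force: [0.9, 0.2, 0.3]
finger_gap: 1.001
```

Run:
```python
from h import *
im=viewer.get_image("side")
cv2.imwrite("pics/s9.png",im[180:330,200:420,::-1].repeat(3,0).repeat(3,1))
plan([.622,-.3125,.18])
```

```text
t 27.10 tcp [0.5057 0.0271 0.1468] gap 1.000 F [ 1.  -0.2  4.4] q [ 0.38  0.26 -0.41  0.01 -0.89 -0.31] d [ 0.1163 -0.3396  0.0332]
rot left deg [-0.52 -0.17  0.06]
slide [[0.868, -0.229, -0.078], [0.868, -0.229, -0.079], [0.868, -0.229, -0.079], [0.868, -0.228, -0.079], [0.869, -0.229, -0.079], [0.868, -0.228, -0.079], [0.869, -0.228, -0.079], [0.868, -0.229, -0.079], [0.869, -0.228, -0.08], [0.868, -0.228, -0.079]]
twist [[-0.0001, -0.0, 0.0], [-0.0001, -0.0, 0.0], [-0.0001, -0.0, 0.0], [-0.0001, -0.0, 0.0], [-0.0001, -0.0, 0.0], [-0.0001, -0.0, 0.0], [-0.0001, -0.0, 0.0], [-0.0001, -0.0, 0.0], [-0.0001, -0.0, 0.0], [-0.0001, -0.0, 0.0]]
end [ 0.622  -0.3125  0.18  ]
```

View pics/s9.png

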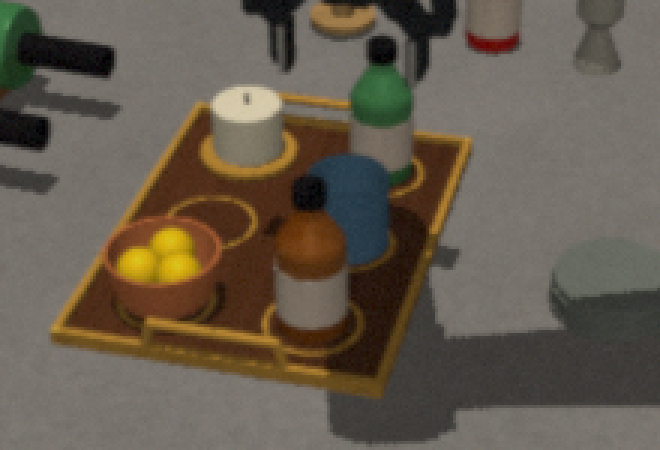

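Emit:
drive_tool:
  hand: [-1, -1, -1, -1, -1, -1, -1, -1, -1, -1]
  slide:
    - [0.3, -0.08, -0.5]
    - [0.7, -0.18, -0.3]
    - [0.95, -0.25, 0]
    - [0.95, -0.25, 0]
    - [0.95, -0.25, 0]
    - [0.95, -0.25, 0]
    - [0.95, -0.25, 0]
    - [0.95, -0.25, 0]
    - [0.8, -0.21, 0]
    - [0.5, -0.13, 0]
  twist:
    - [-0.001, 0, 0]
    - [0, 0, 0]
    - [0, 0, 0]
    - [0, 0, 0]
    - [0, 0, 0]
    - [0, 0, 0]
    - [0, 0, 0]
    - [0, 0, 0]
    - [0, 0, 0]
    - [0, 0, 0]

```text
t: 28.1
tcp_pos: [0.6205, -0.2948, 0.1983]
orientation: [0.736, -0.677, 0.011, -0.009]
force: [-0.2, 0.2, -0.6]
finger_gap: 0.996
```

Run:
```python
from h import *
viewer.get_image("top");viewer.get_image("side")
plan([.622,-.3125,.1])
for o in("jar","green_bottle","amber_bottle"):
    m=masks(o)
    for k in m: print(o,k,m[k][3],*fit(o,.006,{k:m[k]}))
plan([.622,-.3125,.1])
im=viewer.get_image("top")
cv2.imwrite("pics/t1.png",im[140:300,220:400,::-1].repeat(3,0).repeat(3,1))
```

```text
t 28.20 tcp [ 0.6204 -0.2952  0.1979] gap 1.000 F [-0.4  1.3  0.6] q [-0.21  0.5   0.11 -0.   -1.15  0.29] d [ 0.0016 -0.0173 -0.0979]
rot left deg [-1.57 -0.22  0.51]
slide [[0.042, 0.006, 0.245], [0.043, 0.006, 0.245], [0.043, 0.005, 0.245], [0.043, 0.004, 0.245], [0.043, 0.004, 0.245], [0.043, 0.003, 0.244], [0.043, 0.002, 0.245], [0.043, 0.002, 0.244], [0.044, 0.001, 0.244], [0.044, -0.0, 0.245]]
twist [[-0.0004, -0.0001, 0.0001], [-0.0004, -0.0001, 0.0001], [-0.0004, -0.0001, 0.0001], [-0.0004, -0.0001, 0.0001], [-0.0004, -0.0001, 0.0001], [-0.0004, -0.0001, 0.0001], [-0.0004, -0.0001, 0.0001], [-0.0004, -0.0001, 0.0001], [-0.0004, -0.0001, 0.0001], [-0.0004, -0.0001, 0.0001]]
end [ 0.622  -0.3125  0.1   ]
jar top [0.83] [0.50323677 0.02395587] [np.float64(0.046382831429560456)]
jar side [0.73] [0.50099065 0.02085219] [np.float64(0.37895282529808194)]
green_bottle top [0.57] [ 0.50756252 -0.07572787] [np.float64(0.15779283639883834)]
green_bottle side [0.87] [ 0.51097354 -0.07691062] [np.float64(0.16964040625857812)]
amber_bottle top [0.8] [0.49464919 0.12718395] [np.float64(0.06861848124428183)]
amber_bottle side [0.77] [0.4965785  0.12670438] [np.float64(0.06283623843339792)]
t 28.50 tcp [ 0.62   -0.2913  0.1983] gap 1.002 F [-0.3  0.8  0.8] q [-0.21  0.5   0.1  -0.01 -1.15  0.29] d [ 0.002  -0.0212 -0.0983]
rot left deg [-1.55 -0.17  0.77]
slide [[0.052, 0.006, 0.246], [0.053, 0.006, 0.246], [0.052, 0.005, 0.246], [0.053, 0.004, 0.246], [0.052, 0.003, 0.246], [0.053, 0.003, 0.246], [0.052, 0.002, 0.246], [0.053, 0.002, 0.246], [0.052, 0.001, 0.245], [0.053, -0.0, 0.246]]
twist [[-0.0004, -0.0, 0.0002], [-0.0004, -0.0, 0.0002], [-0.0004, -0.0, 0.0002], [-0.0004, -0.0, 0.0002], [-0.0004, -0.0, 0.0002], [-0.0004, -0.0, 0.0002], [-0.0004, -0.0, 0.0002], [-0.0004, -0.0, 0.0002], [-0.0004, -0.0, 0.0002], [-0.0004, -0.0, 0.0002]]
end [ 0.622  -0.3125  0.1   ]
```

View pics/t1.png

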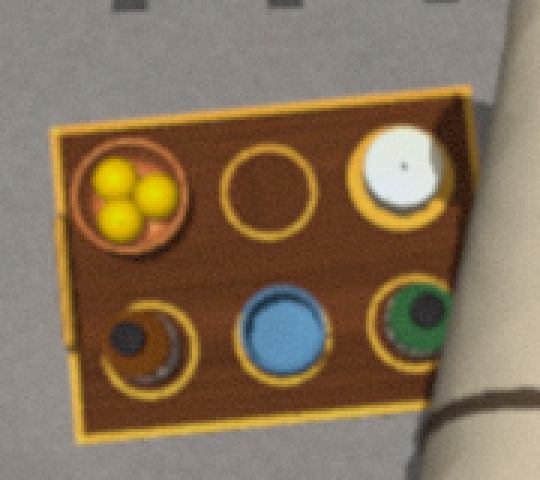

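Emit:
drive_tool:
  hand: [-1, -1, -1, -1, -1, -1, -1, -1, -1, -1]
  slide:
    - [0.12, 0.01, 0.1]
    - [0.2, 0.01, 0.2]
    - [0.12, 0, 0.4]
    - [0.03, 0, 0.6]
    - [0, 0, 0.6]
    - [0, 0, 0.6]
    - [0, 0, 0.5]
    - [0, 0, 0.3]
    - [0, 0, 0.1]
    - [0, 0, 0]
  twist:
    - [-0.002, 0, 0.001]
    - [-0.002, 0, 0.001]
    - [0, 0, 0]
    - [0, 0, 0]
    - [0, 0, 0]
    - [0, 0, 0]
    - [0, 0, 0]
    - [0, 0, 0]
    - [0, 0, 0]
    - [0, 0, 0]

```text
t: 29.55
tcp_pos: [0.6186, -0.3122, 0.0481]
orientation: [0.732, -0.681, -0.002, 0.003]
force: [-0.2, 0.1, 0.4]
finger_gap: 1.0
```

Run:
```python
from h import *
viewer.get_image("side")
plan([.622,-.3125,.0165])
```

```text
t 29.60 tcp [ 0.6188 -0.3123  0.0486] gap 0.996 F [ 0.5 -0.1 -0.3] q [-0.23  0.66 -0.01  0.   -0.91  0.3 ] d [ 0.0032 -0.0002 -0.0321]
rot left deg [ 0.38 -0.02 -0.04]
slide [[0.001, -0.008, 0.08], [0.001, -0.008, 0.08], [0.001, -0.008, 0.08], [0.001, -0.008, 0.08], [0.001, -0.009, 0.08], [0.001, -0.008, 0.08], [0.001, -0.008, 0.08], [0.001, -0.009, 0.081], [0.002, -0.008, 0.08], [0.001, -0.008, 0.081]]
twist [[0.0001, -0.0, -0.0], [0.0001, -0.0, -0.0], [0.0001, -0.0, -0.0], [0.0001, -0.0, -0.0], [0.0001, -0.0, -0.0], [0.0001, -0.0, -0.0], [0.0001, -0.0, -0.0], [0.0001, -0.0, -0.0], [0.0001, -0.0, -0.0], [0.0001, -0.0, -0.0]]
end [ 0.622  -0.3125  0.0165]
```

Emit:
drive_tool:
  hand: [-1, -1, -1, -1, -1, -1, -1, -1, -1, -1]
  slide:
    - [0, -0.03, 0.15]
    - [0, -0.03, 0.2]
    - [0, -0.02, 0.2]
    - [0, 0, 0.12]
    - [0, 0, 0.06]
    - [0, 0, 0.03]
    - [0, 0, 0.01]
    - [0, 0, 0]
    - [0, 0, 0]
    - [0, 0, 0]
  twist:
    - [0.001, 0, 0]
    - [0, 0, 0]
    - [0, 0, 0]
    - [0, 0, 0]
    - [0, 0, 0]
    - [0, 0, 0]
    - [0, 0, 0]
    - [0, 0, 0]
    - [0, 0, 0]
    - [0, 0, 0]

```text
t: 30.6
tcp_pos: [0.625, -0.3128, 0.0195]
orientation: [0.732, -0.681, 0.004, -0.002]
force: [0.2, 0.2, -0.1]
finger_gap: 1.001
```

Run:
```python
from h import *
im=viewer.get_image("side")
cv2.imwrite("pics/s10.png",im[120:260,250:440,::-1].repeat(4,0).repeat(4,1))
plan([.622,-.3125,.0175])
```

```text
t 30.65 tcp [ 0.625  -0.3128  0.0195] gap 1.004 F [-0.2  0.4  0.4] q [-0.23  0.69 -0.03  0.   -0.84  0.3 ] d [-0.003   0.0003 -0.002 ]
rot left deg [-0.45 -0.2   0.01]
slide [[-0.001, 0.008, 0.005], [-0.001, 0.008, 0.005], [-0.001, 0.007, 0.005], [-0.001, 0.008, 0.005], [-0.002, 0.007, 0.005], [-0.001, 0.008, 0.005], [-0.002, 0.007, 0.005], [-0.001, 0.008, 0.005], [-0.002, 0.007, 0.005], [-0.001, 0.008, 0.004]]
twist [[-0.0001, -0.0001, 0.0], [-0.0001, -0.0001, 0.0], [-0.0001, -0.0001, 0.0], [-0.0001, -0.0001, 0.0], [-0.0001, -0.0001, 0.0], [-0.0001, -0.0001, 0.0], [-0.0001, -0.0001, 0.0], [-0.0001, -0.0001, 0.0], [-0.0001, -0.0001, 0.0], [-0.0001, -0.0001, 0.0]]
end [ 0.622  -0.3125  0.0175]
```

View pics/s10.png

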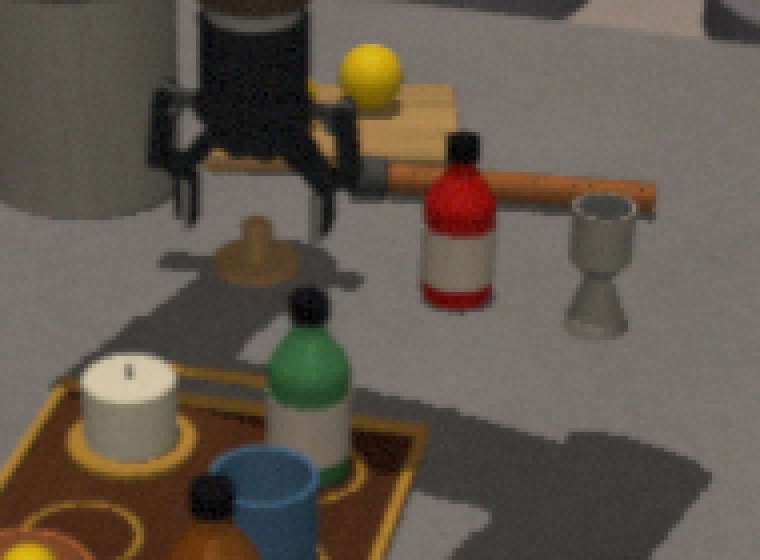

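Emit:
drive_tool:
  hand: [-1, -1, -1, 0, 0.9, 0.9, 0.9, 0.9, 0.9, 0.9]
  slide:
    - [0, 0.04, 0.03]
    - [0, 0.02, 0.01]
    - [0, 0, 0]
    - [0, 0, 0]
    - [0, 0, 0]
    - [0, 0, 0]
    - [0, 0, 0]
    - [0, 0, 0]
    - [0, 0, 0]
    - [0, 0, 0]
  twist:
    - [-0.001, -0.001, 0]
    - [0, 0, 0]
    - [0, 0, 0]
    - [0, 0, 0]
    - [0, 0, 0]
    - [0, 0, 0]
    - [0, 0, 0]
    - [0, 0, 0]
    - [0, 0, 0]
    - [0, 0, 0]
  force: 30

```text
t: 31.65
tcp_pos: [0.6227, -0.3131, 0.0182]
orientation: [0.732, -0.681, -0.001, -0.002]
force: [0.3, -0.2, -0.1]
finger_gap: 0.246
```

Run:
```python
from h import *
im=viewer.get_image("side")
cv2.imwrite("pics/s11.png",im[120:260,250:440,::-1].repeat(4,0).repeat(4,1))
plan([.5032,.0258,.16])
```

```text
t 31.70 tcp [ 0.6227 -0.3131  0.0182] gap 0.245 F [0.3 0.  0.3] q [-0.24  0.69 -0.02 -0.   -0.85  0.31] d [-0.1195  0.3389  0.1418]
rot left deg [-0.09  0.18  0.01]
slide [[-0.868, 0.236, -0.352], [-0.868, 0.236, -0.352], [-0.868, 0.236, -0.352], [-0.868, 0.236, -0.352], [-0.867, 0.236, -0.352], [-0.868, 0.236, -0.352], [-0.867, 0.236, -0.352], [-0.868, 0.237, -0.353], [-0.867, 0.236, -0.352], [-0.868, 0.237, -0.353]]
twist [[-0.0, 0.0, 0.0], [-0.0, 0.0, 0.0], [-0.0, 0.0, 0.0], [-0.0, 0.0, 0.0], [-0.0, 0.0, 0.0], [-0.0, 0.0, 0.0], [-0.0, 0.0, 0.0], [-0.0, 0.0, 0.0], [-0.0, 0.0, 0.0], [-0.0, 0.0, 0.0]]
end [0.5032 0.0258 0.16  ]
```

View pics/s11.png

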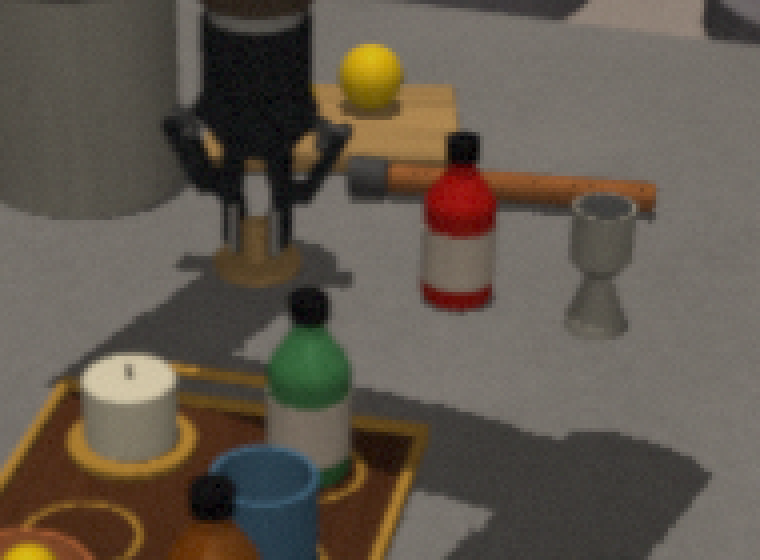

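Emit:
drive_tool:
  hand: [0.9, 0.9, 0.9, 0.9, 0.9, 0.9, 0.9, 0.9, 0.9, 0.9]
  slide:
    - [0, 0, -0.4]
    - [0, 0, -0.8]
    - [0, 0, -0.9]
    - [-0.1, 0.03, -0.8]
    - [-0.4, 0.11, -0.7]
    - [-0.7, 0.19, -0.3]
    - [-0.9, 0.24, 0]
    - [-0.9, 0.24, 0]
    - [-0.9, 0.24, 0]
    - [-0.9, 0.24, 0]
  twist:
    - [0, 0, 0]
    - [0, 0, 0]
    - [0, 0, 0]
    - [0, 0, 0]
    - [0, 0, 0]
    - [0, 0, 0]
    - [0, 0, 0]
    - [0, 0, 0]
    - [0, 0, 0]
    - [0, 0, 0]

```text
t: 32.7
tcp_pos: [0.5572, -0.1249, 0.1913]
orientation: [0.73, -0.684, 0.004, -0.004]
force: [0.6, 0.1, -0.5]
finger_gap: 0.245
```

Run:
```python
from h import *
plan([.5032,.0258,.16])
```

```text
t 32.70 tcp [ 0.5572 -0.1249  0.1913] gap 0.245 F [ 0.6  0.1 -0.5] q [ 0.06  0.32 -0.2   0.   -1.04  0.  ] d [-0.054   0.1507 -0.0313]
rot left deg [-0.71 -0.01 -0.39]
slide [[-0.385, 0.111, 0.077], [-0.385, 0.111, 0.077], [-0.385, 0.111, 0.077], [-0.385, 0.11, 0.077], [-0.385, 0.11, 0.078], [-0.385, 0.11, 0.078], [-0.385, 0.109, 0.078], [-0.385, 0.109, 0.078], [-0.385, 0.108, 0.078], [-0.385, 0.108, 0.078]]
twist [[-0.0002, -0.0, -0.0001], [-0.0002, -0.0, -0.0001], [-0.0002, -0.0, -0.0001], [-0.0002, -0.0, -0.0001], [-0.0002, -0.0, -0.0001], [-0.0002, -0.0, -0.0001], [-0.0002, -0.0, -0.0001], [-0.0002, -0.0, -0.0001], [-0.0002, -0.0, -0.0001], [-0.0002, -0.0, -0.0001]]
end [0.5032 0.0258 0.16  ]
```

Emit:
drive_tool:
  hand: [0.9, 0.9, 0.9, 0.9, 0.9, 0.9, 0.9, 0.9, 0.9, 0.9]
  slide:
    - [-0.8, 0.23, 0]
    - [-0.8, 0.23, 0]
    - [-0.8, 0.23, 0]
    - [-0.5, 0.14, 0]
    - [-0.35, 0.1, 0.1]
    - [-0.2, 0.06, 0.2]
    - [-0.08, 0.02, 0.3]
    - [0, 0, 0.3]
    - [0, 0, 0.2]
    - [0, 0, 0.1]
  twist:
    - [-0.001, 0, -0.001]
    - [-0.001, 0, 0]
    - [0, 0, 0]
    - [0, 0, 0]
    - [0, 0, 0]
    - [0, 0, 0]
    - [0, 0, 0]
    - [0, 0, 0]
    - [0, 0, 0]
    - [0, 0, 0]

```text
t: 33.7
tcp_pos: [0.505, 0.0224, 0.1534]
orientation: [0.734, -0.679, 0.005, -0.007]
force: [0.5, -1.0, 0.4]
finger_gap: 0.24
```

Run:
```python
from h import *
viewer.get_image("side")
plan([.5032,.0258,.11])
```

```text
t 33.75 tcp [0.5047 0.0223 0.1529] gap 0.244 F [-0.3 -0.4 -1.2] q [ 0.37  0.25 -0.41  0.   -0.9  -0.29] d [-0.0015  0.0035 -0.0429]
rot left deg [-0.96  0.15  0.38]
slide [[-0.009, 0.005, 0.107], [-0.009, 0.005, 0.107], [-0.009, 0.004, 0.107], [-0.009, 0.004, 0.107], [-0.009, 0.004, 0.107], [-0.009, 0.004, 0.107], [-0.009, 0.004, 0.108], [-0.008, 0.003, 0.107], [-0.009, 0.003, 0.108], [-0.008, 0.003, 0.107]]
twist [[-0.0003, 0.0, 0.0001], [-0.0003, 0.0, 0.0001], [-0.0003, 0.0, 0.0001], [-0.0003, 0.0, 0.0001], [-0.0003, 0.0, 0.0001], [-0.0003, 0.0, 0.0001], [-0.0003, 0.0, 0.0001], [-0.0003, 0.0, 0.0001], [-0.0003, 0.0, 0.0001], [-0.0003, 0.0, 0.0001]]
end [0.5032 0.0258 0.11  ]
```

Emit:
drive_tool:
  hand: [0.9, 0.9, 0.9, 0.9, 0.9, 0.9, 0.9, 0.9, 0.9, 0.9]
  slide:
    - [-0.04, 0.02, 0.1]
    - [-0.04, 0.01, 0.2]
    - [0, 0, 0.3]
    - [0, 0, 0.3]
    - [0, 0, 0.25]
    - [0, 0, 0.15]
    - [0, 0, 0.1]
    - [0, 0, 0.05]
    - [0, 0, 0]
    - [0, 0, 0]
  twist:
    - [-0.002, 0, 0.001]
    - [-0.001, 0, 0]
    - [0, 0, 0]
    - [0, 0, 0]
    - [0, 0, 0]
    - [0, 0, 0]
    - [0, 0, 0]
    - [0, 0, 0]
    - [0, 0, 0]
    - [0, 0, 0]

```text
t: 34.75
tcp_pos: [0.5057, 0.0257, 0.0925]
orientation: [0.732, -0.682, -0.001, -0.001]
force: [0.0, 0.6, -0.8]
finger_gap: 0.249
```

Run:
```python
from h import *
im=viewer.get_image("side")
cv2.imwrite("pics/s12.png",im[160:300,240:400,::-1].repeat(4,0).repeat(4,1))
m=masks("lid",["side"]); s=readout.state()
for k in m: print(m[k][3],*fit("lid",s['tcp_pos'][2]-.0182,m))
m=masks("jar",["side"])
for k in m: print(m[k][3],m[k][2],*fit("jar",.006,m))
plan([.5032,.0258,.0782])
```

```text
[0.67] [0.5042733  0.03016046] [np.float64(0.16996448503297823)]
[0.77] [253.8, 318.5] [0.49436625 0.02370662] [np.float64(0.5392939963926823)]
t 34.90 tcp [0.5057 0.0257 0.0926] gap 0.241 F [-0.  -0.1 -0.5] q [ 0.37  0.34 -0.46 -0.   -0.77 -0.3 ] d [-0.0025  0.0001 -0.0144]
rot left deg [ 0.02  0.18 -0.1 ]
slide [[-0.0, 0.006, 0.036], [-0.001, 0.006, 0.036], [-0.0, 0.006, 0.036], [-0.001, 0.006, 0.036], [-0.001, 0.006, 0.036], [-0.0, 0.006, 0.036], [-0.001, 0.006, 0.036], [-0.0, 0.006, 0.036], [-0.001, 0.006, 0.036], [-0.001, 0.007, 0.035]]
twist [[0.0, 0.0001, -0.0], [0.0, 0.0001, -0.0], [0.0, 0.0001, -0.0], [0.0, 0.0001, -0.0], [0.0, 0.0001, -0.0], [0.0, 0.0001, -0.0], [0.0, 0.0001, -0.0], [0.0, 0.0001, -0.0], [0.0, 0.0001, -0.0], [0.0, 0.0001, -0.0]]
end [0.5032 0.0258 0.0782]
```

View pics/s12.png

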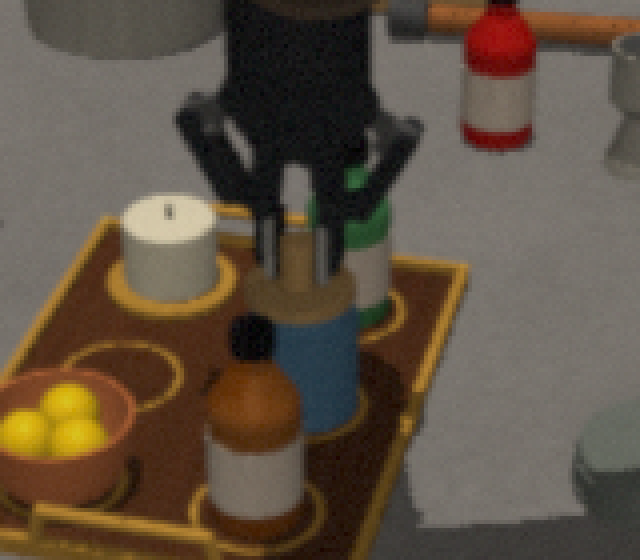

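Emit:
drive_tool:
  hand: [0.9, 0.9, 0.9, 0.9, 0.9, 0.9, 0.9, 0.9, 0.9, 0.9]
  slide:
    - [0, 0.04, 0]
    - [0, 0.02, 0.03]
    - [0, 0, 0.06]
    - [0, 0, 0.08]
    - [0, 0, 0.08]
    - [0, 0, 0.06]
    - [0, 0, 0.03]
    - [0, 0, 0.01]
    - [0, 0, 0]
    - [0, 0, 0]
  twist:
    - [0, 0.001, 0]
    - [0, 0, 0]
    - [0, 0, 0]
    - [0, 0, 0]
    - [0, 0, 0]
    - [0, 0, 0]
    - [0, 0, 0]
    - [0, 0, 0]
    - [0, 0, 0]
    - [0, 0, 0]

```text
t: 35.9
tcp_pos: [0.5033, 0.0256, 0.0782]
orientation: [0.732, -0.682, 0.002, 0.001]
force: [-1.0, 0.7, 0.5]
finger_gap: 0.246
```

Run:
```python
from h import *
im=viewer.get_image("side")
cv2.imwrite("pics/s13.png",im[160:300,240:400,::-1].repeat(4,0).repeat(4,1))
plan([.5032,.0258,.0782])
```

```text
t 35.95 tcp [0.5033 0.0255 0.0782] gap 0.244 F [-0.9 -0.   0.9] q [ 0.38  0.36 -0.49  0.01 -0.73 -0.31] d [-0.0001  0.0003 -0.    ]
rot left deg [-0.04 -0.21 -0.08]
slide [[-0.001, 0.0, 0.0], [-0.001, 0.0, 0.0], [-0.001, 0.0, 0.0], [-0.001, 0.0, 0.0], [-0.0, 0.0, 0.0], [-0.001, 0.0, 0.0], [-0.0, 0.001, 0.0], [-0.001, 0.0, 0.0], [-0.0, 0.001, 0.0], [-0.001, 0.0, 0.0]]
twist [[-0.0, -0.0001, -0.0], [-0.0, -0.0001, -0.0], [-0.0, -0.0001, -0.0], [-0.0, -0.0001, -0.0], [-0.0, -0.0001, -0.0], [-0.0, -0.0001, -0.0], [-0.0, -0.0001, -0.0], [-0.0, -0.0001, -0.0], [-0.0, -0.0001, -0.0], [-0.0, -0.0001, -0.0]]
end [0.5032 0.0258 0.0782]
```

View pics/s13.png

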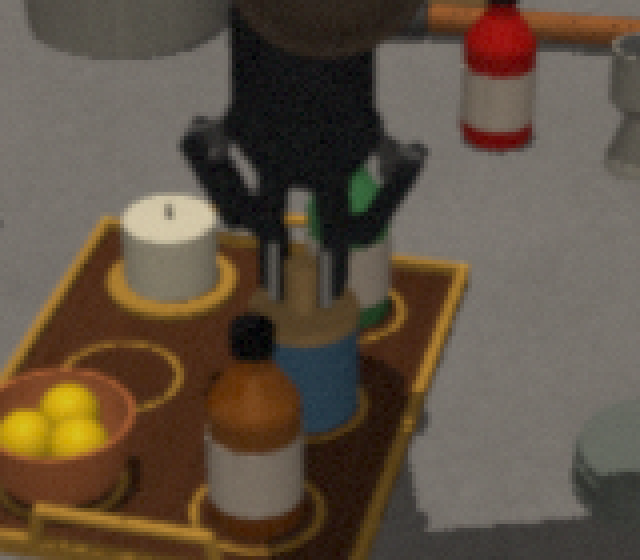

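Emit:
drive_tool:
  hand: [0.9, 0.6, 0.2, -0.2, -0.6, -1, -1, -1, -1, -1]
  slide:
    - [0, 0, 0.01]
    - [0, 0, 0]
    - [0, 0, 0]
    - [0, 0, 0]
    - [0, 0, 0]
    - [0, 0, -0.2]
    - [0, 0, -0.5]
    - [0, 0, -0.8]
    - [0, 0, -0.8]
    - [0, 0, -0.4]
  twist:
    - [0, 0, 0]
    - [0, 0, 0]
    - [0, 0, 0]
    - [0, 0, 0]
    - [0, 0, 0]
    - [0, 0, 0]
    - [0, 0, 0]
    - [0, 0, 0]
    - [0, 0, 0]
    - [0, 0, 0]

```text
t: 36.95
tcp_pos: [0.5019, 0.0253, 0.1887]
orientation: [0.732, -0.682, 0.0, 0.004]
force: [1.0, 0.9, 0.3]
finger_gap: 1.0
```

Run:
```python
from h import *
im=viewer.get_image("side")
cv2.imwrite("pics/s14.png",im[160:300,240:400,::-1].repeat(4,0).repeat(4,1))
plan([.3808,-.313,.19])
```

```text
t 37.00 tcp [0.5032 0.0255 0.1908] gap 1.005 F [ 1.1 -1.1  2.1] q [ 0.38  0.22 -0.35  0.01 -1.01 -0.31] d [-0.1224 -0.3385 -0.0008]
rot left deg [ 0.05 -0.3  -0.06]
slide [[0.823, 0.365, 0.007], [0.822, 0.365, 0.006], [0.823, 0.365, 0.006], [0.822, 0.365, 0.005], [0.823, 0.365, 0.005], [0.822, 0.365, 0.004], [0.823, 0.365, 0.003], [0.822, 0.366, 0.003], [0.823, 0.365, 0.002], [0.822, 0.366, 0.002]]
twist [[0.0, -0.0001, -0.0], [0.0, -0.0001, -0.0], [0.0, -0.0001, -0.0], [0.0, -0.0001, -0.0], [0.0, -0.0001, -0.0], [0.0, -0.0001, -0.0], [0.0, -0.0001, -0.0], [0.0, -0.0001, -0.0], [0.0, -0.0001, -0.0], [0.0, -0.0001, -0.0]]
end [ 0.3808 -0.313   0.19  ]
```

View pics/s14.png

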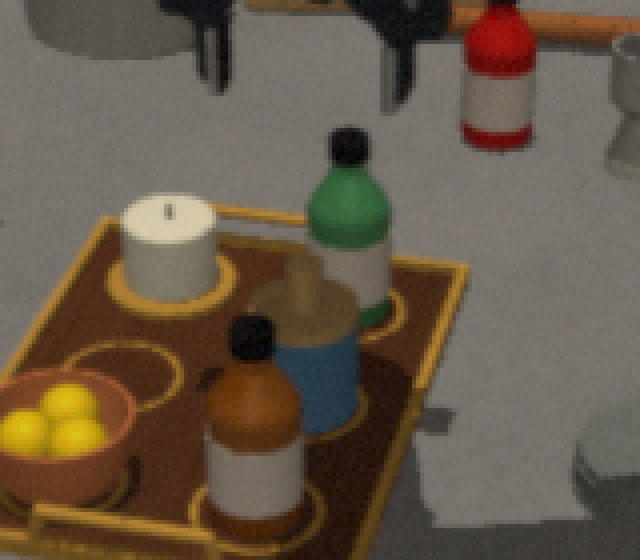

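Emit:
drive_tool:
  hand: [-1, -1, -1, -1, -1, -1, -1, -1, -1, -1]
  slide:
    - [0.4, 0.18, 0]
    - [0.8, 0.36, 0]
    - [0.9, 0.4, 0]
    - [0.9, 0.4, 0]
    - [0.9, 0.4, 0]
    - [0.9, 0.4, 0]
    - [0.9, 0.4, 0]
    - [0.9, 0.4, 0]
    - [0.7, 0.31, 0]
    - [0.5, 0.22, 0]
  twist:
    - [0, 0, 0]
    - [0, 0, 0]
    - [0, 0, 0]
    - [0, 0, 0]
    - [0, 0, 0]
    - [0, 0, 0]
    - [0, 0, 0]
    - [0, 0, 0]
    - [0, 0, 0]
    - [0, 0, 0]

```text
t: 38.0
tcp_pos: [0.376, -0.3082, 0.1897]
orientation: [0.733, -0.68, -0.001, 0.002]
force: [0.1, 0.6, -1.1]
finger_gap: 0.995
```

Run:
```python
from h import *
viewer.get_image("top");viewer.get_image("side")
plan([.3808,-.313,.12])
```

```text
t 38.10 tcp [ 0.3759 -0.3083  0.1894] gap 1.000 F [-0.   0.5 -0.4] q [-0.35  0.19 -0.39  0.   -1.    0.42] d [ 0.0049 -0.0047 -0.0694]
rot left deg [ 0.33 -0.08  0.06]
slide [[0.012, -0.012, 0.174], [0.012, -0.012, 0.173], [0.012, -0.012, 0.174], [0.012, -0.012, 0.173], [0.013, -0.012, 0.174], [0.012, -0.012, 0.174], [0.013, -0.012, 0.173], [0.012, -0.012, 0.174], [0.013, -0.012, 0.173], [0.012, -0.011, 0.174]]
twist [[0.0001, -0.0, 0.0], [0.0001, -0.0, 0.0], [0.0001, -0.0, 0.0], [0.0001, -0.0, 0.0], [0.0001, -0.0, 0.0], [0.0001, -0.0, 0.0], [0.0001, -0.0, 0.0], [0.0001, -0.0, 0.0], [0.0001, -0.0, 0.0], [0.0001, -0.0, 0.0]]
end [ 0.3808 -0.313   0.12  ]
```

Emit:
drive_tool:
  hand: [-1, -1, -1, -1, -1, -1, -1, -1, -1, -1]
  slide:
    - [0.06, -0.06, 0.1]
    - [0.06, -0.06, 0.2]
    - [0, 0, 0.4]
    - [0, 0, 0.5]
    - [0, 0, 0.5]
    - [0, 0, 0.4]
    - [0, 0, 0.3]
    - [0, 0, 0.15]
    - [0, 0, 0.05]
    - [0, 0, 0]
  twist:
    - [0.001, 0, 0]
    - [0, 0, 0]
    - [0, 0, 0]
    - [0, 0, 0]
    - [0, 0, 0]
    - [0, 0, 0]
    - [0, 0, 0]
    - [0, 0, 0]
    - [0, 0, 0]
    - [0, 0, 0]

```text
t: 39.1
tcp_pos: [0.3818, -0.3076, 0.0765]
orientation: [0.736, -0.677, -0.002, 0.001]
force: [1.0, -0.0, -0.0]
finger_gap: 1.001
```

Run:
```python
from h import *
im=viewer.get_image("side")
cv2.imwrite("pics/s15.png",im[100:240,300:460,::-1].repeat(4,0).repeat(4,1))
plan([.3808,-.313,.046])
```

```text
t 39.15 tcp [ 0.3819 -0.3077  0.0768] gap 1.000 F [-0.6  0.4 -0.8] q [-0.35  0.34 -0.52 -0.   -0.72  0.43] d [-0.0011 -0.0053 -0.0308]
rot left deg [0.15 0.09 0.6 ]
slide [[0.013, 0.004, 0.077], [0.013, 0.004, 0.077], [0.013, 0.004, 0.077], [0.013, 0.004, 0.077], [0.013, 0.003, 0.077], [0.013, 0.004, 0.077], [0.013, 0.003, 0.077], [0.013, 0.004, 0.077], [0.014, 0.003, 0.076], [0.013, 0.004, 0.077]]
twist [[0.0, 0.0, 0.0002], [0.0, 0.0, 0.0002], [0.0, 0.0, 0.0002], [0.0, 0.0, 0.0002], [0.0, 0.0, 0.0002], [0.0, 0.0, 0.0002], [0.0, 0.0, 0.0002], [0.0, 0.0, 0.0002], [0.0, 0.0, 0.0002], [0.0, 0.0, 0.0002]]
end [ 0.3808 -0.313   0.046 ]
```

View pics/s15.png

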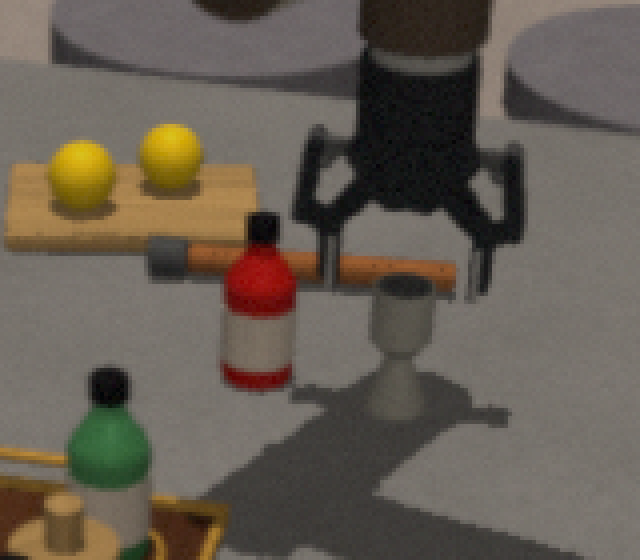

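Emit:
drive_tool:
  hand: [-1, -1, -1, -1, -1, -1, -1, -1, -1, -1]
  slide:
    - [0.06, 0.02, 0.1]
    - [0.06, 0.02, 0.2]
    - [0, 0, 0.2]
    - [0, 0, 0.14]
    - [0, 0, 0.07]
    - [0, 0, 0.03]
    - [0, 0, 0.01]
    - [0, 0, 0]
    - [0, 0, 0]
    - [0, 0, 0]
  twist:
    - [0, 0, 0.002]
    - [0, 0, 0]
    - [0, 0, 0]
    - [0, 0, 0]
    - [0, 0, 0]
    - [0, 0, 0]
    - [0, 0, 0]
    - [0, 0, 0]
    - [0, 0, 0]
    - [0, 0, 0]

```text
t: 40.15
tcp_pos: [0.3819, -0.3137, 0.0458]
orientation: [0.731, -0.682, 0.001, -0.0]
force: [-0.6, -0.1, -0.1]
finger_gap: 1.0
```

Run:
```python
from h import *
viewer.get_image("side")
plan([.3808,-.313,.046])
```

```text
t 40.20 tcp [ 0.3819 -0.3137  0.0458] gap 0.998 F [-1.1  0.  -0.1] q [-0.36  0.39 -0.54 -0.   -0.64  0.43] d [-0.0011  0.0007  0.0002]
rot left deg [-0.07 -0.03 -0.19]
slide [[-0.002, 0.003, -0.0], [-0.002, 0.002, -0.0], [-0.002, 0.003, -0.001], [-0.002, 0.002, -0.0], [-0.002, 0.003, -0.001], [-0.002, 0.002, -0.0], [-0.002, 0.003, -0.001], [-0.002, 0.002, -0.0], [-0.002, 0.003, -0.001], [-0.002, 0.002, -0.0]]
twist [[-0.0, -0.0, -0.0001], [-0.0, -0.0, -0.0001], [-0.0, -0.0, -0.0001], [-0.0, -0.0, -0.0001], [-0.0, -0.0, -0.0001], [-0.0, -0.0, -0.0001], [-0.0, -0.0, -0.0001], [-0.0, -0.0, -0.0001], [-0.0, -0.0, -0.0001], [-0.0, -0.0, -0.0001]]
end [ 0.3808 -0.313   0.046 ]
```

Emit:
drive_tool:
  hand: [-0.6, -0.3, 0, 0.2, 0.4, 0.6, 0.7, 0.7, 0.7, 0.7]
  slide:
    - [0, 0.02, 0]
    - [0, 0, 0]
    - [0, 0, 0]
    - [0, 0, 0]
    - [0, 0, 0]
    - [0, 0, 0]
    - [0, 0, 0]
    - [0, 0, 0]
    - [0, 0, 0]
    - [0, 0, 0]
  twist:
    - [0, 0, 0]
    - [0, 0, 0]
    - [0, 0, 0]
    - [0, 0, 0]
    - [0, 0, 0]
    - [0, 0, 0]
    - [0, 0, 0]
    - [0, 0, 0]
    - [0, 0, 0]
    - [0, 0, 0]
  force: 30

```text
t: 41.2
tcp_pos: [0.3812, -0.3139, 0.0464]
orientation: [0.731, -0.682, 0.001, -0.0]
force: [-0.2, 0.3, 0.2]
finger_gap: 0.488
```

Run:
```python
from h import *
im=viewer.get_image("side")
cv2.imwrite("pics/s16.png",im[100:240,300:460,::-1].repeat(4,0).repeat(4,1))
plan([.6129,.0346,.22])
```

```text
t 41.25 tcp [ 0.3812 -0.3139  0.0464] gap 0.484 F [-0.5 -0.3  0.9] q [-0.36  0.39 -0.54  0.   -0.64  0.43] d [0.2317 0.3485 0.1736]
rot left deg [-0.1  -0.06 -0.17]
slide [[-0.829, -0.639, -0.434], [-0.829, -0.639, -0.434], [-0.829, -0.639, -0.434], [-0.829, -0.639, -0.434], [-0.829, -0.639, -0.434], [-0.829, -0.639, -0.434], [-0.828, -0.639, -0.433], [-0.829, -0.638, -0.434], [-0.828, -0.639, -0.433], [-0.829, -0.638, -0.434]]
twist [[-0.0, -0.0, -0.0], [-0.0, -0.0, -0.0], [-0.0, -0.0, -0.0], [-0.0, -0.0, -0.0], [-0.0, -0.0, -0.0], [-0.0, -0.0, -0.0], [-0.0, -0.0, -0.0], [-0.0, -0.0, -0.0], [-0.0, -0.0, -0.0], [-0.0, -0.0, -0.0]]
end [0.6129 0.0346 0.22  ]
```

View pics/s16.png

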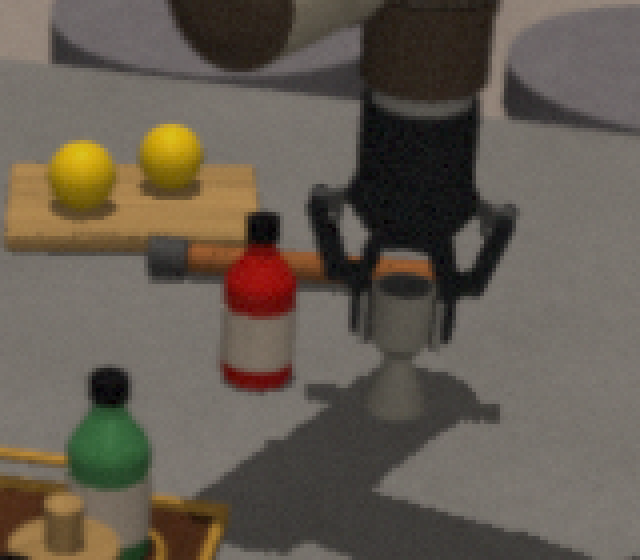

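Emit:
drive_tool:
  hand: [0.7, 0.7, 0.7, 0.7, 0.7, 0.7, 0.7, 0.7, 0.7, 0.7]
  slide:
    - [0, 0, -0.3]
    - [0, 0, -0.7]
    - [0, 0, -0.9]
    - [0, 0, -0.9]
    - [0, 0, -0.8]
    - [-0.2, -0.15, -0.4]
    - [-0.4, -0.31, -0.1]
    - [-0.7, -0.54, 0]
    - [-0.8, -0.62, 0]
    - [-0.8, -0.62, 0]
  twist:
    - [0, 0, 0]
    - [0, 0, 0]
    - [0, 0, 0]
    - [0, 0, 0]
    - [0, 0, 0]
    - [0, 0, 0]
    - [0, 0, 0]
    - [0, 0, 0]
    - [0, 0, 0]
    - [0, 0, 0]

```text
t: 42.25
tcp_pos: [0.4604, -0.1899, 0.214]
orientation: [0.727, -0.687, -0.003, -0.001]
force: [0.2, -0.2, -1.0]
finger_gap: 0.479
```

Run:
```python
from h import *
plan([.6129,.0346,.2])
```

```text
t 42.25 tcp [ 0.4604 -0.1899  0.214 ] gap 0.479 F [ 0.2 -0.2 -1. ] q [-0.07  0.19 -0.32 -0.01 -1.07  0.13] d [ 0.1525  0.2245 -0.014 ]
rot left deg [ 0.2   0.3  -0.85]
slide [[-0.538, -0.413, 0.036], [-0.538, -0.413, 0.036], [-0.537, -0.414, 0.036], [-0.537, -0.415, 0.036], [-0.536, -0.416, 0.036], [-0.536, -0.416, 0.036], [-0.536, -0.417, 0.036], [-0.535, -0.417, 0.036], [-0.534, -0.418, 0.036], [-0.534, -0.419, 0.035]]
twist [[0.0001, 0.0001, -0.0002], [0.0001, 0.0001, -0.0002], [0.0001, 0.0001, -0.0002], [0.0001, 0.0001, -0.0002], [0.0001, 0.0001, -0.0002], [0.0001, 0.0001, -0.0002], [0.0001, 0.0001, -0.0002], [0.0001, 0.0001, -0.0002], [0.0001, 0.0001, -0.0002], [0.0001, 0.0001, -0.0002]]
end [0.6129 0.0346 0.2   ]
```

Emit:
drive_tool:
  hand: [0.7, 0.7, 0.7, 0.7, 0.7, 0.7, 0.7, 0.7, 0.7, 0.7]
  slide:
    - [-0.8, -0.62, 0]
    - [-0.8, -0.62, 0]
    - [-0.8, -0.62, 0]
    - [-0.8, -0.62, 0]
    - [-0.7, -0.55, 0]
    - [-0.5, -0.4, 0]
    - [-0.35, -0.3, 0]
    - [-0.2, -0.16, 0]
    - [-0.1, -0.08, 0]
    - [0, 0, 0]
  twist:
    - [0, 0.001, -0.002]
    - [0, 0, 0]
    - [0, 0, 0]
    - [0, 0, 0]
    - [0, 0, 0]
    - [0, 0, 0]
    - [0, 0, 0]
    - [0, 0, 0]
    - [0, 0, 0]
    - [0, 0, 0]

```text
t: 43.25
tcp_pos: [0.6082, 0.0363, 0.2077]
orientation: [0.733, -0.681, -0.004, 0.004]
force: [-1.3, -1.0, -0.7]
finger_gap: 0.483
```

Run:
```python
from h import *
viewer.get_image("side")
plan([.6129,.0346,.0524])
```

```text
t 43.30 tcp [0.6079 0.0359 0.2077] gap 0.484 F [-0.2 -0.1 -1.4] q [ 0.32  0.38 -0.06 -0.   -1.14 -0.25] d [ 0.005  -0.0013 -0.1553]
rot left deg [0.71 0.05 0.05]
slide [[0.004, -0.017, 0.388], [0.005, -0.017, 0.388], [0.004, -0.016, 0.388], [0.005, -0.016, 0.388], [0.004, -0.015, 0.388], [0.005, -0.015, 0.388], [0.004, -0.014, 0.389], [0.005, -0.014, 0.388], [0.004, -0.013, 0.389], [0.005, -0.012, 0.388]]
twist [[0.0002, 0.0, 0.0], [0.0002, 0.0, 0.0], [0.0002, 0.0, 0.0], [0.0002, 0.0, 0.0], [0.0002, 0.0, 0.0], [0.0002, 0.0, 0.0], [0.0002, 0.0, 0.0], [0.0002, 0.0, 0.0], [0.0002, 0.0, 0.0], [0.0002, 0.0, 0.0]]
end [0.6129 0.0346 0.0524]
```

Emit:
drive_tool:
  hand: [0.7, 0.7, 0.7, 0.7, 0.7, 0.7, 0.7, 0.7, 0.7, 0.7]
  slide:
    - [0.02, -0.05, 0]
    - [0.02, -0.05, 0.15]
    - [0, -0.02, 0.35]
    - [0, 0, 0.5]
    - [0, 0, 0.55]
    - [0, 0, 0.5]
    - [0, 0, 0.4]
    - [0, 0, 0.2]
    - [0, 0, 0.1]
    - [0, 0, 0]
  twist:
    - [0.002, 0, 0]
    - [0, 0, 0]
    - [0, 0, 0]
    - [0, 0, 0]
    - [0, 0, 0]
    - [0, 0, 0]
    - [0, 0, 0]
    - [0, 0, 0]
    - [0, 0, 0]
    - [0, 0, 0]

```text
t: 44.3
tcp_pos: [0.6118, 0.0275, 0.0953]
orientation: [0.729, -0.684, 0.001, -0.002]
force: [0.3, 0.7, -0.9]
finger_gap: 0.483
```

Run:
```python
from h import *
im=viewer.get_image("side")
cv2.imwrite("pics/s17.png",im[160:300,220:380,::-1].repeat(4,0).repeat(4,1))
plan([.6129,.0346,.0524])
```

```text
t 44.35 tcp [0.6122 0.0276 0.0958] gap 0.485 F [-0.1 -0.  -0.5] q [ 0.31  0.48 -0.2   0.   -0.88 -0.24] d [ 0.0007  0.007  -0.0434]
rot left deg [-0.36  0.08 -0.45]
slide [[-0.017, -0.002, 0.109], [-0.017, -0.002, 0.108], [-0.017, -0.003, 0.109], [-0.017, -0.003, 0.108], [-0.017, -0.003, 0.109], [-0.017, -0.003, 0.108], [-0.017, -0.003, 0.109], [-0.018, -0.002, 0.108], [-0.017, -0.003, 0.109], [-0.018, -0.003, 0.108]]
twist [[-0.0001, 0.0, -0.0001], [-0.0001, 0.0, -0.0001], [-0.0001, 0.0, -0.0001], [-0.0001, 0.0, -0.0001], [-0.0001, 0.0, -0.0001], [-0.0001, 0.0, -0.0001], [-0.0001, 0.0, -0.0001], [-0.0001, 0.0, -0.0001], [-0.0001, 0.0, -0.0001], [-0.0001, 0.0, -0.0001]]
end [0.6129 0.0346 0.0524]
```

View pics/s17.png

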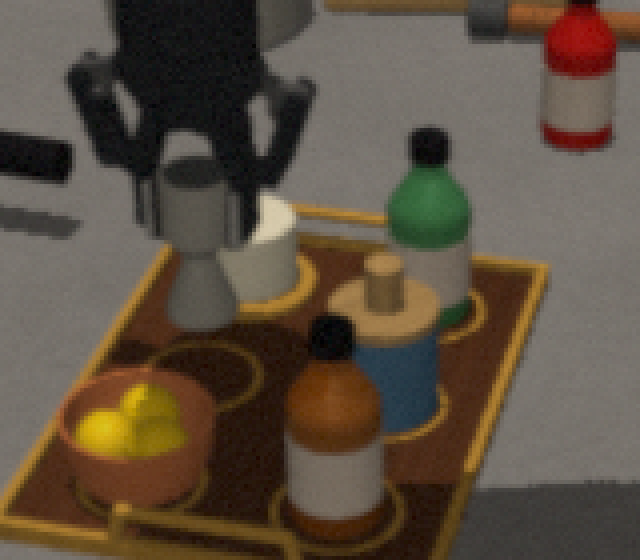

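Emit:
drive_tool:
  hand: [0.7, 0.7, 0.7, 0.7, 0.7, 0.7, 0.7, 0.7, 0.7, 0.7]
  slide:
    - [-0.07, 0, 0.05]
    - [-0.08, -0.01, 0.1]
    - [-0.02, 0, 0.2]
    - [0, 0, 0.25]
    - [0, 0, 0.18]
    - [0, 0, 0.1]
    - [0, 0, 0.06]
    - [0, 0, 0.03]
    - [0, 0, 0]
    - [0, 0, 0]
  twist:
    - [-0.001, 0, -0.001]
    - [0, 0, 0]
    - [0, 0, 0]
    - [0, 0, 0]
    - [0, 0, 0]
    - [0, 0, 0]
    - [0, 0, 0]
    - [0, 0, 0]
    - [0, 0, 0]
    - [0, 0, 0]

```text
t: 45.35
tcp_pos: [0.6138, 0.0357, 0.0557]
orientation: [0.732, -0.681, 0.001, -0.002]
force: [0.1, -0.3, -2.0]
finger_gap: 0.488
```

Run:
```python
from h import *
im=viewer.get_image("side")
cv2.imwrite("pics/s18.png",im[160:300,220:380,::-1].repeat(4,0).repeat(4,1))
plan([.6129,.0346,.0524])
```

```text
t 45.40 tcp [0.6138 0.0357 0.0559] gap 0.484 F [-0.7 -0.9 -1.6] q [ 0.32  0.54 -0.23 -0.   -0.8  -0.25] d [-0.0009 -0.0011 -0.0035]
rot left deg [-0.23  0.12 -0.01]
slide [[0.003, 0.003, 0.009], [0.003, 0.002, 0.009], [0.002, 0.003, 0.009], [0.003, 0.002, 0.008], [0.002, 0.003, 0.009], [0.003, 0.002, 0.008], [0.002, 0.003, 0.009], [0.003, 0.002, 0.008], [0.002, 0.003, 0.009], [0.003, 0.002, 0.008]]
twist [[-0.0001, 0.0, -0.0], [-0.0001, 0.0, -0.0], [-0.0001, 0.0, -0.0], [-0.0001, 0.0, -0.0], [-0.0001, 0.0, -0.0], [-0.0001, 0.0, -0.0], [-0.0001, 0.0, -0.0], [-0.0001, 0.0, -0.0], [-0.0001, 0.0, -0.0], [-0.0001, 0.0, -0.0]]
end [0.6129 0.0346 0.0524]
```

View pics/s18.png

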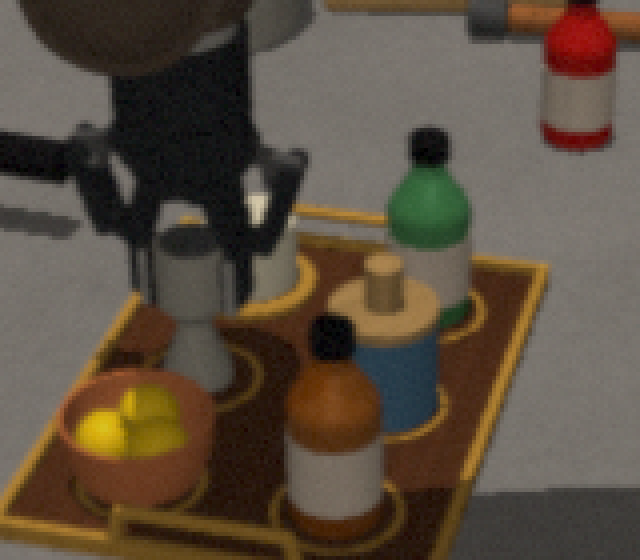

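Emit:
drive_tool:
  hand: [0.7, 0.7, 0.7, 0.7, 0.7, 0.7, 0.7, 0.7, 0.7, 0.7]
  slide:
    - [0.01, 0.02, 0.02]
    - [0.01, 0.02, 0.03]
    - [0, 0, 0.03]
    - [0, 0, 0.015]
    - [0, 0, 0]
    - [0, 0, 0]
    - [0, 0, 0]
    - [0, 0, 0]
    - [0, 0, 0]
    - [0, 0, 0]
  twist:
    - [-0.001, 0, 0]
    - [0, 0, 0]
    - [0, 0, 0]
    - [0, 0, 0]
    - [0, 0, 0]
    - [0, 0, 0]
    - [0, 0, 0]
    - [0, 0, 0]
    - [0, 0, 0]
    - [0, 0, 0]

```text
t: 46.4
tcp_pos: [0.6126, 0.0348, 0.0526]
orientation: [0.732, -0.681, -0.001, -0.0]
force: [0.2, -0.7, -0.6]
finger_gap: 0.485
```

Run:
```python
from h import *
plan([.6129,.0346,.0524])
```

```text
t 46.40 tcp [0.6126 0.0348 0.0526] gap 0.485 F [ 0.2 -0.7 -0.6] q [ 0.32  0.54 -0.23 -0.   -0.8  -0.24] d [ 0.0003 -0.0002 -0.0002]
rot left deg [ 0.06  0.14 -0.01]
slide [[0.001, -0.001, 0.001], [0.0, -0.001, 0.001], [0.001, -0.001, 0.0], [0.0, -0.0, 0.001], [0.001, -0.001, 0.0], [0.0, -0.0, 0.001], [0.001, -0.001, 0.0], [0.0, -0.0, 0.001], [0.001, -0.001, 0.0], [0.0, -0.0, 0.001]]
twist [[0.0, 0.0, -0.0], [0.0, 0.0, -0.0], [0.0, 0.0, -0.0], [0.0, 0.0, -0.0], [0.0, 0.0, -0.0], [0.0, 0.0, -0.0], [0.0, 0.0, -0.0], [0.0, 0.0, -0.0], [0.0, 0.0, -0.0], [0.0, 0.0, -0.0]]
end [0.6129 0.0346 0.0524]
```

Emit:
drive_tool:
  hand: [0.7, 0.4, 0.1, -0.2, -0.5, -0.8, -1, -1, -1, -1]
  slide:
    - [0, 0, 0.015]
    - [0, 0, 0]
    - [0, 0, 0]
    - [0, 0, 0]
    - [0, 0, 0]
    - [0, 0, 0]
    - [0, 0, 0]
    - [0, 0, -0.2]
    - [0, 0, -0.5]
    - [0, 0, -0.8]
  twist:
    - [0, 0, 0]
    - [0, 0, 0]
    - [0, 0, 0]
    - [0, 0, 0]
    - [0, 0, 0]
    - [0, 0, 0]
    - [0, 0, 0]
    - [0, 0, 0]
    - [0, 0, 0]
    - [0, 0, 0]

```text
t: 47.4
tcp_pos: [0.6103, 0.034, 0.1105]
orientation: [0.732, -0.681, -0.004, 0.003]
force: [0.2, -0.0, -0.6]
finger_gap: 0.997
```

Emit:
drive_tool:
  hand: [-1, -1, -1, -1, -1, -1, -1, -1, -1, -1]
  slide:
    - [0, 0, -0.8]
    - [0, 0, -0.9]
    - [0, 0, -0.9]
    - [0, 0, -0.9]
    - [0, 0, -0.4]
    - [0.4, 0, 0]
    - [0.8, 0.1, 0]
    - [0.9, 0.1, 0]
    - [0.9, 0.1, 0]
    - [0.9, 0.1, 0]
  twist:
    - [0, 0, 0]
    - [0, 0, 0]
    - [0, 0, 0]
    - [0, 0, 0]
    - [0, 0, 0]
    - [0, 0, 0]
    - [0, 0, 0]
    - [0, 0, 0]
    - [0, 0, 0]
    - [0, 0, 0]

```text
t: 48.4
tcp_pos: [0.6074, -0.1261, 0.2824]
orientation: [0.735, -0.678, 0.0, -0.002]
force: [0.6, -0.3, 0.9]
finger_gap: 0.998
```

Emit:
drive_tool:
  hand: [-1, -1, -1, -1, -1, -1, -1, -1, -1, -1]
  slide:
    - [0.9, 0.2, 0]
    - [0.9, 0.2, 0]
    - [0.9, 0.2, 0]
    - [0.9, 0.2, 0]
    - [0.9, 0.3, 0]
    - [0.9, 0.3, 0]
    - [0.6, 0.2, 0]
    - [0.3, 0.1, 0]
    - [0.1, 0, 0]
    - [0, 0, 0]
  twist:
    - [0, 0, 0]
    - [0, 0, 0]
    - [0, 0, 0]
    - [0, 0, 0]
    - [0, 0, 0]
    - [0, 0, 0]
    - [0, 0, 0]
    - [0, 0, 0]
    - [0, 0, 0]
    - [0, 0, 0]

```text
t: 49.4
tcp_pos: [0.548, -0.4058, 0.2726]
orientation: [0.731, -0.682, -0.007, 0.001]
force: [-0.4, 0.2, -0.1]
finger_gap: 1.0
```

Run:
```python
from h import *
t=viewer.get_image("top");s=viewer.get_image("side")
plan([.5,-.35,.25])
cv2.imwrite("pics/t20.png",t[:,:,::-1]);cv2.imwrite("pics/s20.png",s[:,:,::-1])
cv2.imwrite("pics/t20c.png",t[140:300,220:400,::-1].repeat(4,0).repeat(4,1)[:600]);cv2.imwrite("pics/s20c.png",s[160:310,210:370,::-1].repeat(4,0).repeat(4,1))
R={'top':(.5581,.0295,.0713),'side':(.5578,.0319,.0729)}
L=dict(amber_bottle=(-.055,.1),jar=(-.055,0),green_bottle=(-.055,-.1),jigger=(.055,0),red_bottle=None,lid=(-.055,0))
for o in L:
    m=masks(o)
    for k in m:
        z=.06 if o=='lid' else (0 if o=='red_bottle' else .006)
        x,e=fit(o,z,{k:m[k]})
        if L[o]:
            a,b,w=R[k]; c,q=np.cos(w),np.sin(w); l=L[o]; T=np.array([a+c*l[0]-q*l[1],b+q*l[0]+c*l[1]])
        else: T=np.array([.479,-.3248]) if k=='top' else np.array([.4819,-.3262])
        print(o,k,m[k][3],np.round(x,4),'err mm',np.round((x-T)*1000,1),'cost',np.round(e,2))
```

```text
t 49.50 tcp [ 0.5485 -0.4049  0.273 ] gap 1.004 F [ 0.3  0.2 -0.4] q [-0.4   0.47  0.25 -0.   -1.36  0.47] d [-0.0485  0.0549 -0.023 ]
rot left deg [ 0.61  0.53 -0.04]
slide [[-0.145, 0.11, 0.06], [-0.145, 0.111, 0.06], [-0.145, 0.111, 0.059], [-0.145, 0.111, 0.059], [-0.145, 0.111, 0.059], [-0.145, 0.111, 0.059], [-0.145, 0.111, 0.059], [-0.145, 0.111, 0.058], [-0.146, 0.111, 0.058], [-0.145, 0.11, 0.058]]
twist [[0.0002, 0.0001, -0.0], [0.0002, 0.0001, -0.0], [0.0002, 0.0001, -0.0], [0.0002, 0.0001, -0.0], [0.0002, 0.0001, -0.0], [0.0002, 0.0001, -0.0], [0.0002, 0.0001, -0.0], [0.0002, 0.0001, -0.0], [0.0002, 0.0001, -0.0], [0.0002, 0.0001, -0.0]]
end [ 0.5  -0.35  0.25]
amber_bottle top [0.92, 0.65] [0.4946 0.127 ] err mm [-1.5  1.7] cost [0.07]
amber_bottle side [0.62] [0.4965 0.1267] err mm [ 0.9 -0.9] cost [0.07]
jar side [0.59, 0.44, 0.23] [0.4996 0.0214] err mm [-3.4 -6.5] cost [0.64]
green_bottle top [0.63] [0.6125 0.0331] err mm [102.1 107.3] cost [0.26]
green_bottle side [0.97] [ 0.5123 -0.0805] err mm [ 2.1 -8.7] cost [0.27]
jigger top [0.65] [0.6114 0.0347] err mm [-1.6  1.3] cost [0.06]
jigger side [0.9] [0.6127 0.0372] err mm [0.1 1.3] cost [0.12]
red_bottle side [0.83] [ 0.4814 -0.3249] err mm [-0.5  1.3] cost [0.06]
lid top [0.84] [0.5013 0.0246] err mm [-1.9 -1. ] cost [0.04]
lid side [0.95] [0.5014 0.0284] err mm [-1.5  0.5] cost [0.13]
```

View pics/t20c.png

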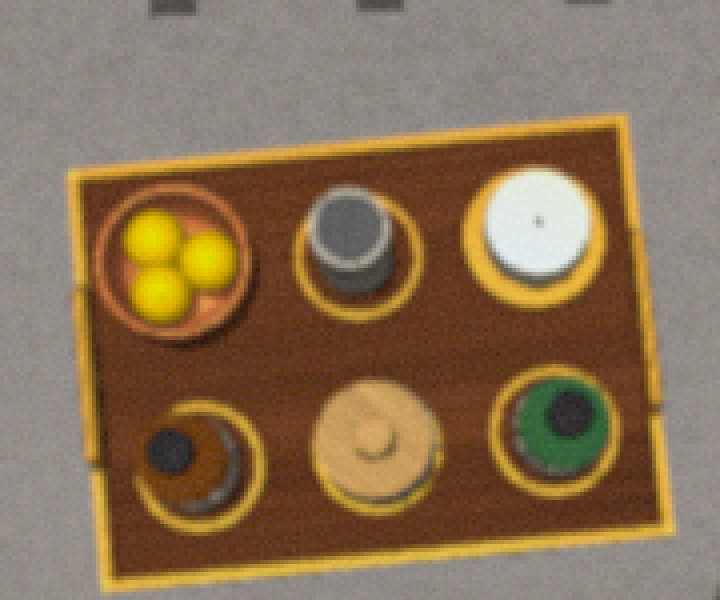

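View pics/s20.png

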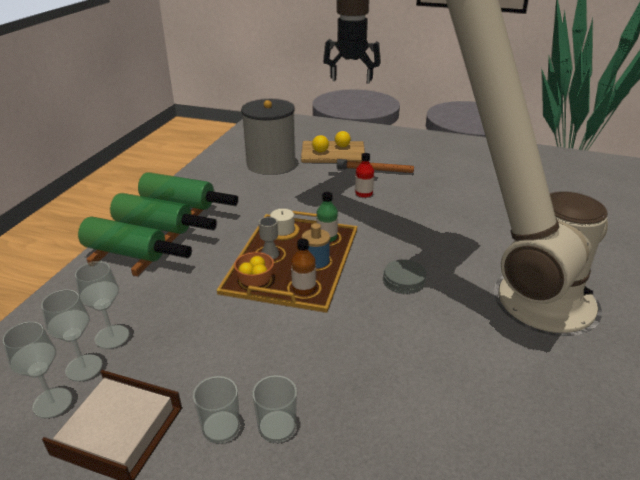

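View pics/s20c.png

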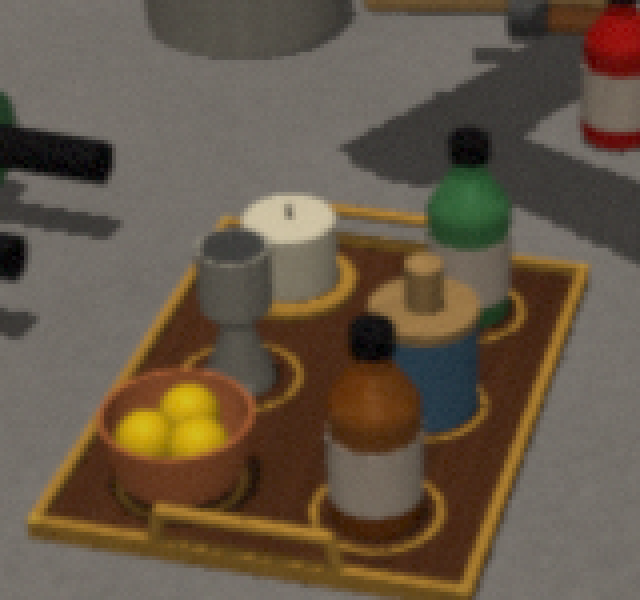

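Run:
```python
from h import *
im=cv2.imread("pics/t20.png"); big=cv2.resize(im,None,fx=4,fy=4,interpolation=cv2.INTER_CUBIC)
for o,(x,y),z in [("green_bottle",(.5104,-.0742),.006),("amber_bottle",(.4962,.1253),.006),("jar",(.5033,.0256),.006),("jigger",(.613,.0334),.006)]:
    s=sil("top",o,x,y,z).astype(np.uint8); s=cv2.resize(s,None,fx=2,fy=2,interpolation=cv2.INTER_NEAREST)
    c,_=cv2.findContours(s,cv2.RETR_EXTERNAL,cv2.CHAIN_APPROX_NONE); cv2.drawContours(big,c,-1,(255,0,255),1)
cv2.imwrite("pics/ov.png",big[600:1180,900:1640])
f=im.astype(float); m=(f[:,:,1]>f[:,:,2]*1.25)&(f[:,:,1]>f[:,:,0]*1.1); m[:, :325]=0; m[:210]=0; m[:,390:]=0;m[275:]=0
m=m.astype(np.uint8); print(m.sum())
# green body + cap dark
d=(f.max(2)<75); d[:,:345]=0; d[:225]=0; d[:,375:]=0; d[260:]=0
mm=cv2.morphologyEx((m|d).astype(np.uint8),cv2.MORPH_CLOSE,np.ones((3,3),np.uint8))
print(mm.sum(),fit("green_bottle",.006,{"top":(mm>0,1,[240,362],[1])}))
```

```text
299
418 (array([ 0.506516  , -0.07389489]), [np.float64(0.1923634606089899)])
```

View pics/ov.png

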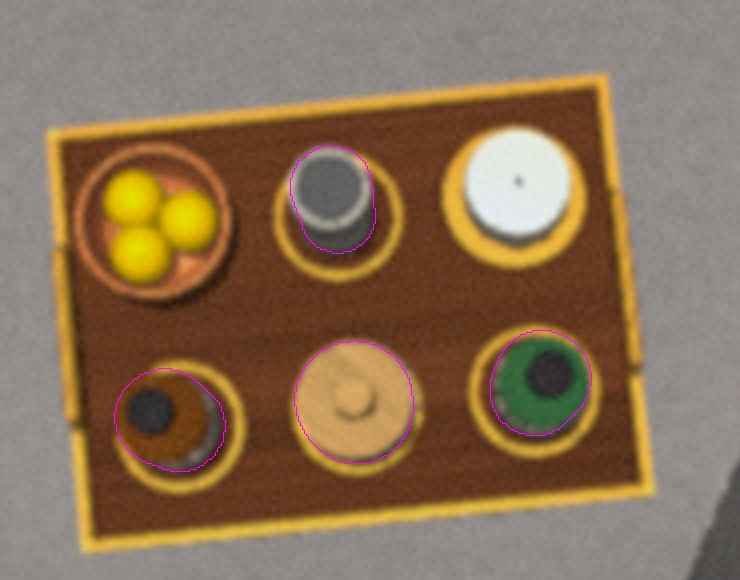

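```bash
python3 -c "
from rig import close_job; print(close_job())"
```

```text
the job is handed in; nothing more can be done
None
```

The bar tray is laid out as asked and handed in at about 50 s on the robot's clock, well inside the 122 s limit. I worked in the order given: amber bottle, green bottle, jar, lid, jigger. Nothing tipped over on the way, and the gripper was raised clear of everything before hand-in.

Last checks, with both cameras compared against the fitted rings:

| Thing | Offset found | Notes |
|---|---|---|
| Amber bottle | about 1–2 mm | both cameras agree |
| Jigger | about 1–2 mm | both cameras agree |
| Lid | about 1–2 mm | seated flush on the jar |
| Jar | about 2 mm | from an earlier top view, before the lid went on |
| Green bottle | about 2–4 mm | weakest measurement, see below |
| Red bottle | about 1 mm | side camera only, within measuring noise; not touched |

- **Failed automatic fits:** The detector missed the lidded jar in the top picture, and its side fit was poor because the amber bottle hides part of the jar. For the green bottle, the top detection locked onto the jigger and the side fit was unreliable because the jar hides part of it.
- **How I judged those two:** I drew their model outlines on the top picture. Both sat on their rings, with the green bottle perhaps one pixel (2–3 mm) toward the front. A separate colour-based fit put it about 4 mm toward the front.
- **Camera disagreement:** The two cameras' calibrations differ by about 2 mm in the y direction, so I aimed at the average of the two.

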